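Pry a sprung retaining clip out of a roller axle's groove with a hooked pick

TASK

The guide roller on this lapping-machine roller arm is due for a change: with the hooked pick from the rack, pry the spring-wire retaining clip out of its groove in the axle. Put the pick's hook through the clip's eye by feel, pause on a light pull of a few newtons to be sure that it has bitten, and only then draw the clip straight up off the axle without yanking, ramming the pick against the arm, taking the clip in the fingers or letting it spring away. Carry the clip on the hook to the shallow tray, leave it lying there, and put the pick back upright in its hole in the rack, leaving everything else where it is.

Things in the scene. Friction and masses are not known exactly. Their poses are not given: they have to be found in the camera images.
- roller_arm: Fixed grey bracket (foot 120 x 84 x 12 mm, upright) with a level steel axle and black-tyred roller (63 mm across, can turn). Origin on the worktop under the clip's groove; x along the axle from its free end to the roller, z up. Axle axis 85 mm high, axle 24 mm across, its top 97 mm high; it sticks out bare for 20 mm from the groove towards -x.
- axle_groove (a point): Axle centre at the groove (x = 0, 6 mm wide, 21 mm across at the bottom, so the clip can shift 1.5 mm along it), 85 mm above the worktop; axes as roller_arm. Behind the clip: brass bush 30 mm across from x = 2.7 mm, hub face at x = 12.5 mm, tyre (radius 27 to 31.5 mm) from x = 9.5 mm, so the hook's end has free room up to x = 12 mm.
- clip: Dark spring clip of 3 mm round wire in the axle's groove: a closed round eye on top, its plane square to the axle, and two sprung legs gripping round the groove, open at the bottom, tips turned out. Origin: ring centre in the wire's plane (on the axle's axis while seated); x along the axle as roller_arm, z up to the eye. Leg tips at z = -13.5 mm, 27 mm wide, 28 g.
- clip_eye (a point): Centre of the eye, 21 mm above clip's origin: clear opening 7.8 mm, 13.8 mm outside. Axes as clip. Drawn up by the eye the clip gives only 1 to 2 mm, stiffly, until some 8 to 18 N (more if yanked fast); then the legs spread, within about 8 mm it snaps off upward and hangs by the closed eye on a level hook, reaching about 37 mm below the hook wire.
- hook_pick: Hooked pick upright in a rack hole. Origin: shank axis at the underside of the hook's ball; z up, x the way the hook points (within 0.15 rad of the rack's x). Black handle 24 (x) by 19 mm (y), grip it across y: gripping part z = 89 to 137 mm; round collar 37 mm across, z = 85 to 89 mm, rests on the rack; z = 63 to 85 mm is in the hole. Shank radius 2.2 mm. It may tilt a little in the grip.
- hook_tip (a point): Centre of the small ball (5.2 mm across) that ends the hook: 9.9 mm along x and 2.6 mm above the pick's origin. The hook is 3 mm wire along +x, its middle 2.6 mm above the origin; the ball's far end is at x = 12.5 mm. With the hook right through the clip's eye, the shank meets the eye when the shank axis is 3.7 mm before the wire's plane.
- tool_rack: Tool rack fixed to the worktop: grey block 52 x 152 x 18 mm (x, y, z) on two end cheeks, its top 100 mm above the worktop, open below. Origin: worktop under its centre. Two through holes, 28 (x) by 23 mm (y), at y = +40 and -40 mm: one holds the hooked pick (its origin then 15 mm above the worktop), the other the scriber. The hook passes straight up and down through the middle of the hole.
- rack_hole_left (a point): Centre of the mouth of the hole at y = +40 mm of the rack, on the block's top face.
- rack_hole_right (a point): Centre of the mouth of the hole at y = -40 mm of the rack, on the block's top face.
- scriber: Straight scriber with a slim round metal handle (12 mm across), in the other hole of the rack; not needed, bystander. Its top is 148 mm above the worktop. Origin at its point, z up.
- parts_tray: Shallow light-grey aluminium tray, loose, empty, 90 x 170 x 18 mm (x, y, height), 350 g. Origin: worktop under its centre; floor 2 mm thick, walls 2 mm. The clip set down on the leg tips stands with its origin 15.5 mm above the worktop and topples; pushed over by its eye it slides off the hook; lying flat its origin is 3.5 mm above the worktop.
- tape_1: Roll of masking tape lying on the worktop; bystander. Origin under its centre.
- steel_tweezers: Tweezers, 125 mm long; bystander. Origin under their centre.
- driver: Small screwdriver with a red handle, 155 mm long; bystander. Origin under its centre.
Mind the look-alikes: they are no part of the job. Leave any blue look-alike of the hook_pick alone.

How it is judged:
By the outcome, as a careful person would: the job done as asked, in the order asked, and still so for the second after the job is handed in, with the robot touching nothing.
It also fails if it takes over 69 s, if anything falls off the work surface, if the arm or the gripper's body presses on something with over 40 N, if the wrist force passes 120 N, or if a joint passes its speed limit or range.

ROBOT

A 7-joint arm with a two-finger parallel gripper is mounted at the origin on a cart in front of the work surface, level with it; the furniture and walls round the work are solid. World frame = base frame: x ahead of the robot, y to its left, z up, the work surface at z = 0. Lengths are in mm, angles in rad, forces in N, time in s.
With the tool pointing down it reaches from about 400 to 875 mm from the base axis. Payload 4.4 kg.
Tool frame: the origin (TCP) lies midway between the tips of the shut fingers; the grasp point (between the pads) lies ctrl.grip_depth behind it (ctrl.grip_depth is the distance from the TCP to the grasp point, in mm); z points along the fingers, y is the line along which they close (so a half turn about z gives the same grasp; the last joint's range is limited). The gripper opens to 85 mm and grips with 20 to 120 N. Pads are 22 mm wide; open, the fingers measure 114 mm over their backs; the gripper's body (76 mm by 85 mm) begins 54 mm behind the grasp point. The pads swing forward as they close: fully open they stand 13 mm farther back than shut.
Start: joints at [1.156, 0.628, 0.038, 1.517, -0.027, 0.996, -0.02], TCP at [222.179, -610.864, 231.313] pointing down, gripper open.
Joint ranges: [-3.06, 3.06], [-0.37, 2.12], [-1.25, 1.32], [0.18, 2.47], [-1.1, 4.24], [0.23, 1.98], [-2.94, 2.94]. Speed limits (rad/s): [2.57, 2.57, 3.14, 3.14, 3.14, 3.14, 3.14].

INTERFACE

Orientations are given as [roll, pitch, yaw] about the fixed x, y, z axes, in that order (R = Rz(yaw) Ry(pitch) Rx(roll)).
In Python, from cell import ctrl gives the robot as it stands.
- The arm moves only by the tool carry_out, never from a script. Its argument "deltas" is one flat list of numbers, 7 for each row, row after row: the turn, a rotation vector about the tool's x, y, z in degrees, then the shift along the tool's x, y, z in m, then the closure, from -1 (fully open) to 1 (shut). In form: [wx, wy, wz, dx, dy, dz, claw, wx, wy, wz, dx, dy, dz, claw, ...]. A call has 1 to 12 rows; each row shifts and turns the commanded pose from where the row before left it, along the tool's axes as they then stand; what a row does not reach is not made up. A row lasts 1/8 s, in which the tool goes at most 62.5 mm and 10.7 degrees, less where a joint would pass 70% of its speed; a pose out of reach is approached as far as the arm can. A call with a gripper value outside its range is refused whole. The fingers move at their own pace and stop on an object; the grip force is fixed at half the most. Time passes only in rows, so rows that do not move let the fingers close. It gives the time, the measured TCP pose, the force, the opening and the grip force at its end, in the units of the state.
- ctrl.read_state(): the state, without advancing time (a new reading comes with each control period).
- ctrl.get_image(name): name is "scene" or "top" or "wrist"; returns the picture (480x640x3 uint8, red, green, blue); there is no depth.
- ctrl.calibration(name): a dict with "mtx" (3x3 intrinsics, pixels), "distortion" ([k1, k2, p1, p2, k3] as OpenCV has them; the pictures are not rectified), "R" (3x3) and "t" (3): a world point X has camera coordinates R X + t. Camera axes: x right, y down, z forward; pixel columns grow to the right and rows downward; lengths in mm; the calibration is good to about 2 mm. A picture is of the moment at which its call begins: read the wrist's pose just before it. calibration takes no time and is no camera call; for the wrist camera it gives the pose at the moment of the call.
- ctrl.finish_job(): hands the job in; it is judged then, once.
The state is a dict: "clock": time; "qpos": joint angles; "qd": joint speeds; "tau": joint torques, N m; "eef_pos": TCP position; "tool_rot": TCP orientation; "force": force on the tool from outside, world axes, zero at the start; "torque": the same for the moment, N m; "width": finger opening in mm; "gripper_force": force on a finger pad.
Only numpy, scipy, OpenCV 4.12 (cv2) and the standard library are available. Lean on these libraries where they do the work, as an engineer would, in place of code of your own. Each camera call takes 0.05 s, during which the arm holds its last target. There are 200 camera calls.

## Working session

There is one attempt and no reset: what is moved stays moved. The work goes in short steps, Python scripts to look and compute and a tool call to move; the robot and the scene stay as the last step left them, time stands still between calls to the robot, and variables do not carry over. Pictures are saved under pics/ and viewed, at most 10 in all, crops included, and the job is handed in when it is done.

Besides the shell and the picture viewer there is one more tool, called after ">>>" by a JSON object that holds its "op" and its "data". carry_out: Moves the arm, as the interface text tells. Its arguments: {"type":"object","properties":{"deltas":{"type":"array"}},"required":["deltas"]}

```bash
mkdir -p pics; ls; cat > h.py <<'E'
import numpy as np, cv2
from cell import ctrl
from scipy.spatial.transform import Rotation as R
def snap(n,f):
    c=ctrl.calibration(n); im=ctrl.get_image(n)[:,:,::-1].copy(); cv2.imwrite(f'pics/{f}.png',im); 
    np.savez(f'pics/{f}.npz',**{k:np.array(c[k],float) for k in('mtx','distortion','R','t')}); return im,c
def load(f): return cv2.imread(f'pics/{f}.png'),dict(np.load(f'pics/{f}.npz'))
def ray(c,p):
    u=cv2.undistortPoints(np.array([[p]],float),np.array(c['mtx']),np.array(c['distortion']))[0,0]
    Rm=np.array(c['R']);o=-Rm.T@np.array(c['t']).ravel();d=Rm.T@np.array([u[0],u[1],1]);return o,d/np.linalg.norm(d)
def onz(c,p,z):
    o,d=ray(c,p);return o+d*(z-o[2])/d[2]
def tri(*cp):
    A=np.zeros((3,3));b=np.zeros(3);L=[]
    for c,p in cp:
        o,d=ray(c,p);M=np.eye(3)-np.outer(d,d);A+=M;b+=M@o;L.append((M,o))
    x=np.linalg.solve(A,b);return x,[round(float(np.linalg.norm(M@(x-o))),2) for M,o in L]
def proj(c,X):
    return cv2.projectPoints(np.array([X],float),cv2.Rodrigues(np.array(c['R']))[0],np.array(c['t'],float),np.array(c['mtx']),np.array(c['distortion']))[0][0,0]
E
python3 - <<'E'
from h import *
a,_=snap('scene','s0');b,_=snap('top','t0');s=ctrl.read_state();print(s,ctrl.grip_depth)
for n in('scene','top','wrist'):
    c=ctrl.calibration(n);o,d=ray(c,(320,240));print(n,o.round(),d.round(2),c['mtx'][0][0])
E
```

```text
pics
{'clock': 0.1, 'qpos': array([ 1.1561768 ,  0.62924408,  0.03843391,  1.51823158, -0.02701478,
        0.9963131 , -0.01999655]), 'qd': array([ 7.69320011e-04, -2.33964392e-03, -1.33545169e-03, -2.21527209e-03,
        7.96446313e-05,  4.88352926e-04,  2.37282912e-04]), 'tau': array([ 3.34013777e-03, -5.64527929e+01,  1.23055849e+00, -1.93971634e+01,
        1.12292968e-02,  5.48025899e-03,  1.71689010e-05]), 'eef_pos': array([ 222.01639861, -610.32936043,  230.49869003]), 'tool_rot': array([-3.13991383e+00, -3.12040985e-06,  3.48824535e-01]), 'force': array([ 0.40107454, -0.52339916, -0.39170461]), 'torque': array([ 0.04518742,  0.04763785, -0.04849917]), 'gripper_force': 0.0, 'width': 85.64781984984339} 18.700000000000003
scene [ 771. -602.  903.] [-0.21  0.61 -0.76] 575.816181765029
top [ 445.   57. 1091.] [ 0.11 -0.01 -0.99] 460.61306562203936
wrist [ 300. -582.  373.] [-0.29 -0.11 -0.95] 411.8729785052396
```

View pics/s0.png

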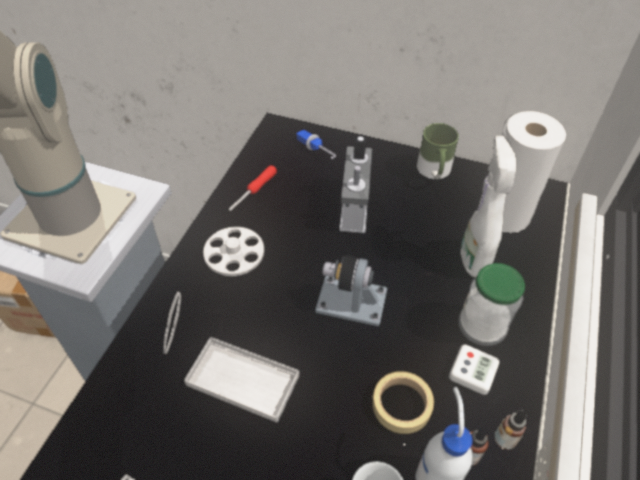

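View pics/t0.png

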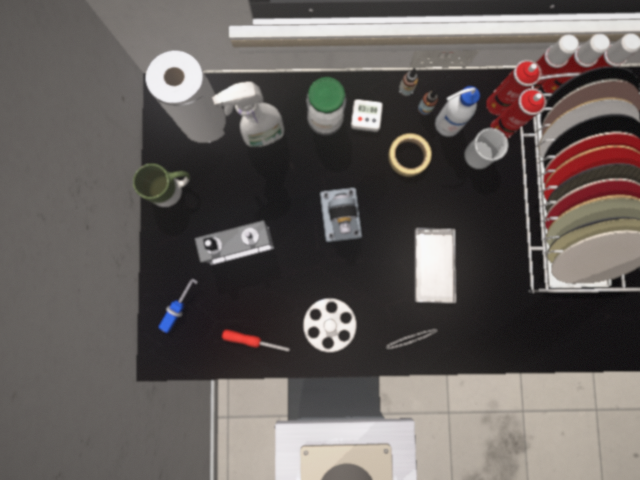

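The scene picture shows the rack at (355,190), with a black handle at (360,148) and a slim metal handle at (356,180). The roller arm is at (350,285), its free axle end on the left at (328,268). The tray is at (243,378). In the top view the black handle is at (210,243), the scriber at (250,237), the bracket at (341,213) and the tray at (435,265).

Pick candidates: the black handle in the rack and the blue hooked tool lying at (172,315). The black upright one fits the description and the blue one is the look-alike. I'll confirm in one crop.

```bash
python3 - <<'E'
from h import *
a,ca=load('s0');b,cb=load('t0')
for n,p,z in[('pick',(210,243),150),('scr',(250,237),148),('rack',(233,240),100),('arm',(341,213),97),('tray',(435,265),18)]: print(n,onz(cb,p,z).round())
print('pick',tri((ca,(361,140)),(cb,(208,242))))
u=lambda im,x,y,w,h,k:cv2.resize(im[y:y+h,x:x+w],None,fx=k,fy=k,interpolation=cv2.INTER_CUBIC)
m=np.vstack([np.hstack([u(a,310,120,100,75,4),u(b,185,205,100,75,4)]),np.hstack([u(a,300,240,100,75,4),u(b,300,175,100,75,4)])])
cv2.imwrite('pics/c1.png',m)
E
```

```text
pick [549. 274. 150.]
scr [560. 193. 148.]
rack [560. 236. 100.]
arm [615.   1.  97.]
tray [ 502. -219.   18.]
pick (array([551.90921677, 279.14466981, 149.57625202]), [1.31, 1.31])
```

View pics/c1.png

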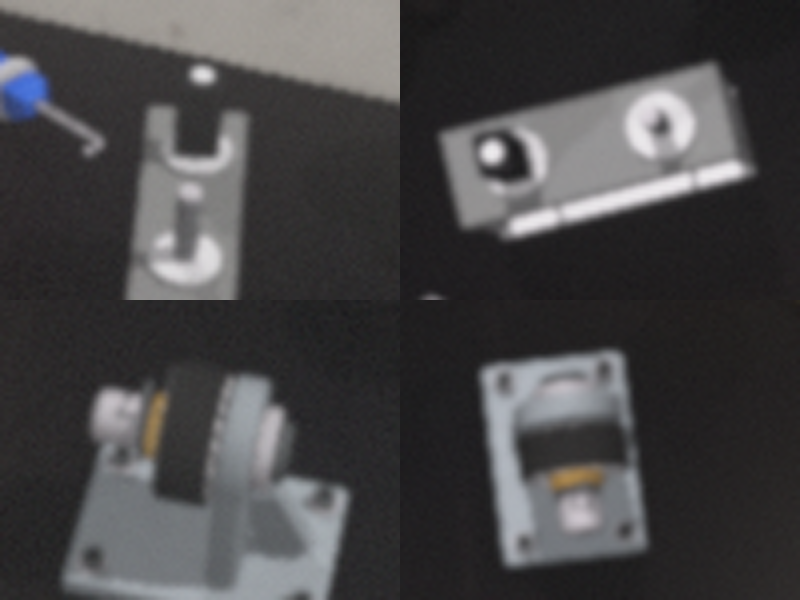

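The crop confirms it: the black-handled tool with the pale cap at top pixel (208,243) stands upright in the rack, and the blue hooked one lies on the worktop. The free axle end, clip and bush face the robot. I'll move to look with the wrist camera.

```bash
cat > plan.py <<'E'
import numpy as np
from h import ctrl
from scipy.spatial.transform import Rotation as R
def plan(*wps,claw=-1,start=None):
    """wps: (pos mm, rpy, rows). Prints rows: tool-frame rotvec deg, shift m."""
    s=ctrl.read_state()
    p,r=(np.array(s['eef_pos']),R.from_euler('xyz',s['tool_rot'])) if start is None else start
    for q,e,n in wps:
        q=np.array(q,float);t=R.from_euler('xyz',e) if not isinstance(e,R) else e
        w=(r.inv()*t).as_rotvec()/n;step=(q-p)/n
        print('--',n,'rows; per row %.0f mm %.1f deg'%(np.linalg.norm(step),np.degrees(np.linalg.norm(w))))
        for i in range(n):
            r=r*R.from_rotvec(w)
            print([*np.degrees(w).round(1).tolist(),*(r.inv().apply(step)/1000).round(4).tolist(),claw])
        p=q
E
python3 - <<'E'
from plan import *
import math
plan(([330,-360,250],[math.pi,0,.25],5),([600,-70,270],[math.pi,0,.1],7))
E
```

```text
-- 5 rows; per row 55 mm 1.1 deg
[-0.0, 0.0, 1.1, 0.0366, -0.0404, -0.0038, -1]
[-0.0, 0.0, 1.1, 0.0358, -0.0411, -0.0039, -1]
[-0.0, 0.0, 1.1, 0.035, -0.0418, -0.0039, -1]
[-0.0, 0.0, 1.1, 0.0342, -0.0425, -0.0039, -1]
[-0.0, 0.0, 1.1, 0.0333, -0.0432, -0.0039, -1]
-- 7 rows; per row 57 mm 1.2 deg
[0.0, -0.0, 1.2, 0.047, -0.0316, -0.0029, -1]
[0.0, -0.0, 1.2, 0.0463, -0.0326, -0.0029, -1]
[0.0, -0.0, 1.2, 0.0456, -0.0336, -0.0029, -1]
[0.0, -0.0, 1.2, 0.0448, -0.0346, -0.0029, -1]
[0.0, -0.0, 1.2, 0.0441, -0.0355, -0.0029, -1]
[0.0, -0.0, 1.2, 0.0433, -0.0365, -0.0029, -1]
[0.0, -0.0, 1.2, 0.0425, -0.0374, -0.0029, -1]
```

>>> {"op": "carry_out", "data": {"deltas": [0, 0, 1.1, 0.037, -0.04, -0.004, -1, 0, 0, 1.1, 0.036, -0.041, -0.004, -1, 0, 0, 1.1, 0.035, -0.042, -0.004, -1, 0, 0, 1.1, 0.034, -0.0425, -0.004, -1, 0, 0, 1.1, 0.033, -0.043, -0.004, -1, 0, 0, 1.2, 0.047, -0.032, -0.003, -1, 0, 0, 1.2, 0.046, -0.033, -0.003, -1, 0, 0, 1.2, 0.0455, -0.034, -0.003, -1, 0, 0, 1.2, 0.045, -0.0345, -0.003, -1, 0, 0, 1.2, 0.044, -0.0355, -0.003, -1, 0, 0, 1.2, 0.043, -0.0365, -0.003, -1, 0, 0, 1.2, 0.0425, -0.037, -0.003, -1]}}

```text
clock: 1.6
eef_pos: [587.7, -59.8, 272.1]
tool_rot: [3.141, 0.001, 0.105]
force: [0.4, -1.1, -0.3]
width: 86.0
gripper_force: 0.0
```

```bash
python3 - <<'E'
from plan import *
from h import *
import math
im,c=snap('wrist','w1');s=ctrl.read_state();print(s['clock'],s['eef_pos'],s['tool_rot'],s['qpos'].round(2))
print([proj(c,X) for X in((615,0,97),(560,193,148),(549,274,150))])
plan(([600,60,270],[math.pi,0,.1],2),([560,200,300],[math.pi,0,.13],3))
E
```

```text
1.65 [593.23140988 -50.46655973 272.30208575] [-3.1357468  -0.00630215  0.1143786 ] [ 0.04  0.5   0.01  1.63 -0.01  1.   -1.4 ]
[array([242.56104924, 174.44056106]), array([-32.07294476, 237.58035536]), array([-118.43158787,  242.023003  ])]
-- 2 rows; per row 55 mm 0.5 deg
[-0.2, -0.2, 0.4, 0.0093, -0.0546, 0.0013, -1]
[-0.2, -0.2, 0.4, 0.0089, -0.0546, 0.0012, -1]
-- 3 rows; per row 50 mm 0.6 deg
[0.0, 0.0, -0.6, -0.0081, -0.0478, -0.01, -1]
[0.0, 0.0, -0.6, -0.0077, -0.0479, -0.01, -1]
[0.0, 0.0, -0.6, -0.0072, -0.048, -0.01, -1]
```

View pics/w1.png

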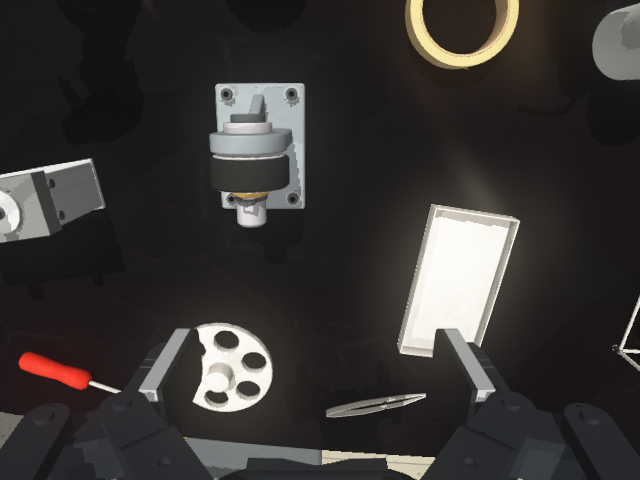

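The wrist picture shows the bracket with the axle's free end at (251,215), bush at (250,195) and tyre at (250,172). The rack's right end is at (50,200) and the tray at (460,280). The arm was still settling when I took it. I'll move on and end each move with rest rows.

>>> {"op": "carry_out", "data": {"deltas": [0, 0, 0, 0.01, -0.055, 0.002, -1, 0, 0, 0, 0.01, -0.055, 0.002, -1, 0, 0, 0, 0, 0, 0, -1, 0, 0, 0, 0, 0, 0, -1, 0, 0, 0, 0, 0, 0, -1]}}

```text
clock: 2.28
eef_pos: [595.1, 48.2, 268.3]
tool_rot: [3.141, 0.0, 0.104]
force: [1.3, -0.8, -0.9]
width: 85.2
gripper_force: 0.0
```

```bash
python3 - <<'E'
from plan import *
from h import *
import math
im,c=snap('wrist','w2');s=ctrl.read_state();print(s['clock'],s['eef_pos'],s['tool_rot'])
plan(([555,200,290],[math.pi,0,.13],3))
E
```

```text
2.325 [595.12582972  48.28930603 268.33349237] [3.14075472e+00 1.30488003e-04 1.03467537e-01]
-- 3 rows; per row 53 mm 0.5 deg
[0.0, 0.0, -0.5, -0.0076, -0.0517, -0.0073, -1]
[0.0, 0.0, -0.5, -0.0072, -0.0518, -0.0072, -1]
[0.0, 0.0, -0.5, -0.0067, -0.0519, -0.0072, -1]
```

>>> {"op": "carry_out", "data": {"deltas": [0, 0, -0.5, -0.007, -0.052, -0.007, -1, 0, 0, -0.5, -0.007, -0.052, -0.007, -1, 0, 0, -0.5, -0.007, -0.052, -0.007, -1, 0, 0, 0, 0, 0, 0, -1, 0, 0, 0, 0, 0, 0, -1, 0, 0, 0, 0, 0, 0, -1]}}

```text
clock: 3.08
eef_pos: [557.1, 200.3, 289.2]
tool_rot: [3.14, 0.0, 0.129]
force: [0.1, -0.6, -0.7]
width: 85.7
gripper_force: 0.0
```

```bash
python3 - <<'E'
from plan import *
from h import *
im,c=snap('wrist','w3');s=ctrl.read_state();print(s['clock'],s['eef_pos'],s['tool_rot'])
E
```

```text
3.125 [557.01671357 200.60462916 289.19026752] [3.14060993e+00 1.04115543e-04 1.29002335e-01]
```

>>> {"op": "carry_out", "data": {"deltas": [0, 0, 0, 0, -0.05, 0, -1, 0, 0, 0, 0, -0.03, 0, -1, 0, 0, 0, 0, 0, 0, -1, 0, 0, 0, 0, 0, 0, -1, 0, 0, 0, 0, 0, 0, -1]}}

```text
clock: 3.75
eef_pos: [546.6, 280.1, 289.4]
tool_rot: [3.141, -0.0, 0.129]
force: [0.4, -0.0, -0.0]
width: 85.3
gripper_force: 0.0
```

```bash
python3 - <<'E'
from plan import *
from h import *
im,c=snap('wrist','w4');s=ctrl.read_state();print(s['clock'],s['eef_pos'],s['tool_rot'])
a,_=load('w3')
cv2.imwrite('pics/v34.png',np.hstack([cv2.resize(a,(400,300),interpolation=cv2.INTER_AREA),cv2.resize(im,(400,300),interpolation=cv2.INTER_AREA)]))
E
```

```text
3.8 [546.48374288 280.41120155 289.39230863] [ 3.14086187e+00 -1.85003265e-04  1.29812533e-01]
```

View pics/v34.png

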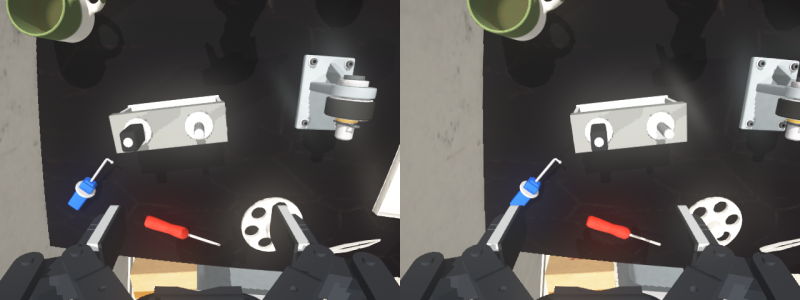

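Left (w3): the pick's pale cap is at full-res (205,227) on its black handle, with the collar round it; the scriber is at (316,205). Right (w4): the cap is at (320,227), the bracket at the right edge. Next I'll triangulate the cap, collar and rack corners.

```bash
python3 - <<'E'
from h import *
out=[]
for f,x,y in(('w3',140,170),('w4',265,170)):
    im,c=load(f); k=im[y:y+90,x:x+120]
    out.append(cv2.resize(k,None,fx=3.3,fy=3.3,interpolation=cv2.INTER_CUBIC))
    g=cv2.cvtColor(k,cv2.COLOR_BGR2GRAY)
    n,l,st,ce=cv2.connectedComponentsWithStats((g>190).astype(np.uint8))
    for i in range(1,n):
        if st[i,4]>20: print(f,st[i],(ce[i]+[x,y]).round(1))
cv2.imwrite('pics/c2.png',np.hstack(out))
E
```

```text
w3 [ 53   0  67  10 316] [226.5 172.7]
w3 [  35    6   85   68 3119] [223.1 203.1]
w3 [ 57  51  16  15 180] [204.5 227.7]
w3 [25 83 16  7 49] [172.2 256.6]
w4 [ 13   0  95  10 489] [313.6 172.9]
w4 [   7    3  113   71 5431] [332.9 205.5]
w4 [ 46  50  15  15 183] [318. 227.]
```

View pics/c2.png

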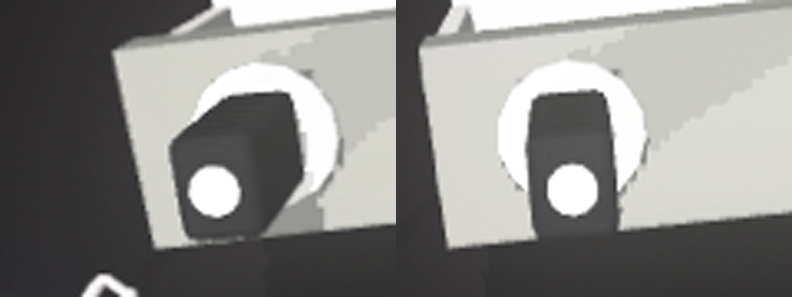

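The cap and collar are clearly visible: the collar centre is at w3 (219.4,211.5) and w4 (317.7,210.9). The handle's sides lie along the image vertical, and the rack is turned slightly further.

```bash
python3 - <<'E'
from h import *
_,a=load('w3');_,b=load('w4');_,s=load('s0');_,t=load('t0')
cap=tri((a,(204.5,227.7)),(b,(318,227)));print('cap',cap)
print('cap4',tri((a,(204.5,227.7)),(b,(318,227)),(s,(360.6,138.7)),(t,(208,243))))
print('collar',tri((a,(219.4,211.5)),(b,(317.7,210.9))))
f=lambda o,x,y:(x/3.3+o[0],y/3.3+o[1])
A=(140,170);B=(265-120,170)
P=[tri((a,f(A,118,52)),(b,f(B,424,48))),tri((a,f(A,155,247)),(b,f(B,448,247)))];print('corners',P)
d=P[0][0]-P[1][0];print('rack yaw',np.arctan2(d[1],d[0]),np.hypot(*d[:2]))
p=onz(b,f(B,448,247),100);q=onz(b,f(B,790,212),100);d=p-q;print('yaw from front edge',np.arctan2(-d[0],d[1]))
# handle edges on top z=152
p=onz(b,f(B,533,100),104);q=onz(b,f(B,606,98),104);print('handle back edge width',p,q,np.arctan2(-(p-q)[0],(p-q)[1]))
E
```

```text
cap (array([548.95513424, 278.74512414, 152.78897205]), [0.08, 0.08])
cap4 (array([549.67066945, 278.59762749, 153.21459827]), [0.63, 0.53, 2.55, 1.65])
collar (array([548.89637032, 278.71951857, 104.95727195]), [0.06, 0.06])
corners [(array([564.74547822, 317.02154672,  99.50214707]), [0.14, 0.14]), (array([514.71881739, 305.85749758, 100.60665638]), [0.14, 0.14])]
rack yaw 0.2195643099841221 51.257221807403766
yaw from front edge 0.23579151760811126
handle back edge width [556.31679534 288.83285026 104.        ] [559.11642379 271.11051829 104.        ] 0.15667705181226282
```

>>> {"op": "carry_out", "data": {"deltas": [0, 0, -1, 0.002, 0.002, 0.03, -1, 0, 0, 0, 0, 0, 0.05, -1, 0, 0, 0, 0, 0, 0.05, -1, 0, 0, 0, 0, 0, 0.03, -1, 0, 0, 0, 0, 0, 0.018, -1, 0, 0, 0, 0, 0, 0, -1, 0, 0, 0, 0, 0, 0, -1]}}

```text
clock: 4.68
eef_pos: [549.2, 280.8, 112.7]
tool_rot: [-3.141, -0.002, 0.15]
force: [0.7, 0.0, -0.1]
width: 85.3
gripper_force: 0.0
```

>>> {"op": "carry_out", "data": {"deltas": [0, 0, 0, 0, 0, 0, 0, 0, 0, 0, 0, 0, 0, 0.5, 0, 0, 0, 0, 0, 0, 0.8, 0, 0, 0, 0, 0, 0, 1, 0, 0, 0, 0, 0, 0, 1, 0, 0, 0, 0, 0, 0, 1]}}

```text
clock: 5.42
eef_pos: [548.2, 279.7, 111.6]
tool_rot: [3.141, 0.0, 0.149]
force: [-1.4, -2.8, 4.9]
width: 18.2
gripper_force: 58.5
```

>>> {"op": "carry_out", "data": {"deltas": [0, 0, 0, 0, 0, -0.01, 1, 0, 0, 0, 0, 0, -0.02, 1, 0, 0, 0, 0, 0, -0.03, 1, 0, 0, 0, 0, 0, -0.03, 1, 0, 0, 0, 0, 0, -0.03, 1, 0, 0, 0, 0, 0, -0.03, 1, 0, 0, 0, 0, 0, -0.02, 1, 0, 0, 0, 0, 0, 0, 1, 0, 0, 0, 0, 0, 0, 1, 0, 0, 0, 0, 0, 0, 1]}}

```text
clock: 6.68
eef_pos: [547.5, 280.2, 280.1]
tool_rot: [3.141, 0.002, 0.15]
force: [0.6, -0.4, -0.8]
width: 18.5
gripper_force: 58.3
```

```bash
python3 - <<'E'
from h import *
s=ctrl.read_state();print(s['clock'],s['eef_pos'],s['tool_rot'],s['force'],s['width'],s['qpos'].round(2))
w,cw=snap('wrist','w5');a,ca=snap('scene','s5');b,cb=snap('top','t5')
o=np.array(s['eef_pos'])-[0,0,96.6]
x=np.array([np.cos(.15),np.sin(.15),0])
for c in(cw,ca,cb): print([proj(c,o+k*x+[0,0,h]).round(1) for k,h in((0,0),(10,2.6),(-10,2.6),(0,60))])
u=lambda im,p,w,h,k:cv2.resize(im[max(0,p[1]-h//2):max(0,p[1]-h//2)+h,p[0]-w//2:p[0]-w//2+w],None,fx=k,fy=k,interpolation=cv2.INTER_CUBIC)
q=[tuple(proj(c,o).astype(int)) for c in(cw,ca)]
cv2.imwrite('pics/c3.png',np.hstack([u(w,q[0],132,196,3),u(a,q[1],132,196,3)]))
E
```

```text
6.675 [547.45662604 280.24640087 280.06082895] [3.14100872e+00 2.12479456e-03 1.49971095e-01] [ 0.55510499 -0.40829906 -0.82443331] 18.526068949055578 [-0.5   0.53 -0.03  1.56  0.01  1.06 -1.95]
[array([315.8, 248.1]), array([315.8, 233.8]), array([315.8, 264.8]), array([315.8, 289.2])]
[array([359.5, 125.9]), array([364.6, 125.5]), array([354.5, 124.2]), array([361.5, 100.7])]
[array([203.1, 241.8]), array([202.1, 236.7]), array([203.5, 246.6]), array([195.1, 238.3])]
```

View pics/c3.png

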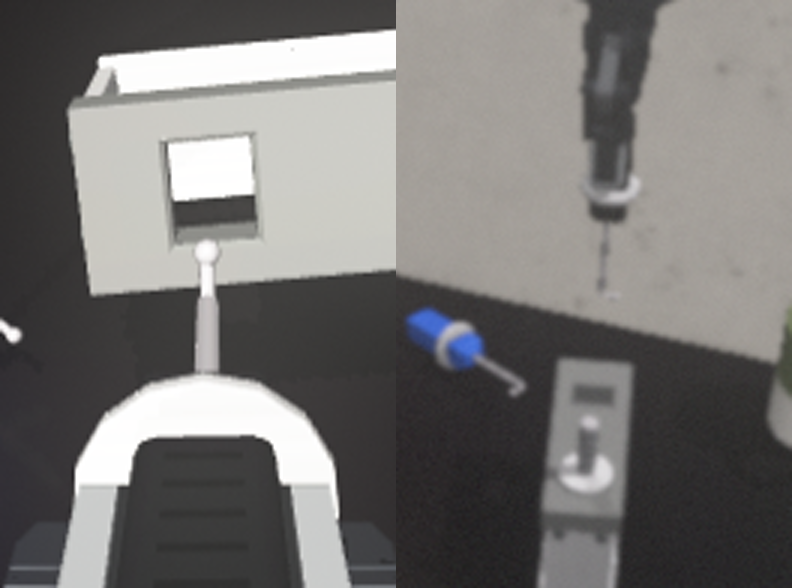

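The hook points along tool +x, away from the robot. The ball is at wrist pixel (318,234), where (316,234) was predicted, so the pick sits straight in the grip. Now I'll locate the axle and bracket by masks.

```bash
python3 - <<'E'
from h import *
_,t=load('t0');_,s=load('s0')
print('axle end top',onz(t,(344.5,227.5),85))
im,c=load('w2')
p0=proj(c,(615,3,90)).astype(int);print(p0)
x0,y0=p0-[90,90];k=im[y0:y0+180,x0:x0+180]
h=cv2.cvtColor(k,cv2.COLOR_BGR2HSV);g=h[:,:,2]
def comp(m,n):
    N,l,st,ce=cv2.connectedComponentsWithStats(m.astype(np.uint8))
    for i in range(1,N):
        if st[i,4]>25:
            pts=cv2.findContours((l==i).astype(np.uint8),0,1)[0][0];r=cv2.minAreaRect(pts)
            print(n,st[i],(ce[i]+[x0,y0]).round(1),cv2.boxPoints(r).round(1).tolist())
brass=(h[:,:,1]>90)&(h[:,:,0]>8)&(h[:,:,0]<35)&(g>70);comp(brass,'brass')
comp(g>60,'light');comp(g>200,'bright')
np.save('pics/k.npy',k)
for y in range(60,150,3): print(y+y0,' '.join('%3d'%v for v in g[y,60:130:2]))
E
```

```text
axle end top [584.78942387  -6.19005902  85.        ]
[374 196]
brass [ 81 112  34   4  83] [381.1 219.7] [[80.9000015258789, 114.5999984741211], [81.0, 111.5999984741211], [114.0, 113.0], [113.9000015258789, 116.0]]
light [   43     0    97   145 10142] [371.8 166. ] [[42.5, 143.5], [44.0, -0.8999999761581421], [139.60000610351562, 0.10000000149011612], [138.10000610351562, 144.5]]
bright [  46    0   61  119 1914] [345.4 146.6] [[43.599998474121094, 117.9000015258789], [48.099998474121094, -2.0999999046325684], [106.0, -0.0], [101.5999984741211, 120.0999984741211]]
bright [115   1  14  12  28] [403.3 110.5] [[111.5, 6.400000095367432], [124.5, -1.600000023841858], [128.0, 4.0], [115.0, 12.0]]
bright [ 83  43  36  10 276] [384.5 153.1] [[83.0, 43.0], [118.0, 43.0], [118.0, 52.0], [83.0, 52.0]]
bright [93 57 18  6 52] [385.2 164.4] [[93.0, 57.0], [110.0, 57.0], [110.0, 62.0], [93.0, 62.0]]
bright [77 76 53  4 69] [386.4 184.1] [[76.9000015258789, 78.69999694824219], [77.0, 76.0], [129.0, 77.0], [128.89999389648438, 79.69999694824219]]
bright [ 87 122  19  21 239] [378.3 240.6] [[87.0
[... 3676 characters left out ...]
  32  33  34  34  33  33  34 136 174 194 213 228 235 227 225 227 226 217 209 195 170 130  32  33  32  31  32  36  36  36  36
244  40  34  33  32  32  33  33  33  33  33  34 124 175 196 213 229 237 228 226 228 224 218 207 193 169 112  32  32  31  31  32  36  35  35  35
247  36  31  32  31  31  31  32  33  33  32  32  33  48 157 192 221 232 227 227 228 223 216 200 176 109  31  32  32  31  31  33  36  35  36  36
250  35  36  31  30  32  32  31  30  32  32  32  31  33  31  33  51  98 101 124 123 106  79  40  32  32  31  31  31  30  30  36  35  35  35  33
253  35  36  36  30  30  31  31  30  30  32  31  31  32  33  31  31  32  32  32  32  32  32  31  32  31  30  31  31  30  30  35  35  35  35  34
```

```bash
python3 - <<'E'
from plan import *
from h import *
im,c=load('w2')
e=onz(c,(380.5,249.5),97);m=[onz(c,p,85) for p in((366,244),(394,244),(366.8,230),(394.2,230))]
a=(m[0]+m[1])/2;b=(m[2]+m[3])/2;print(e,a,b,'yaw',np.arctan2(*(b-a)[[1,0]]))
print('brass',onz(c,(381.1,219.7),99))
# foot back/side edges: light rect corners at z=12
for p in((284+43,108+120),):print(onz(c,p,12))
y=.1;g=e+20*np.array([np.cos(y),np.sin(y),0]);print('groove',g)
x=np.array([np.cos(y),np.sin(y),0]);ball=np.array([g[0],g[1]+1.2,0])-45*x;ball[2]=135
tcp=ball-9.9*x+[0,0,94];print('tcp',tcp)
s=ctrl.read_state();mid=(np.array(s['eef_pos'])+tcp)/2;mid[2]=275
plan((mid,[np.pi,0,.125],3),(tcp,[np.pi,0,.1],3),claw=1)
E
```

```text
[573.93700245  -6.71659069  97.        ] [574.77036088  -7.99172337  85.        ] [586.88309917  -6.5458689   85.        ] yaw 0.11880431449766003
brass [599.13912473  -3.00657807  99.        ]
[563.17544306  33.41433801  12.        ]
groove [593.83708576  -4.71992235  97.        ]
tcp [539.21135709  -9.00077693 229.        ]
-- 3 rows; per row 48 mm 0.5 deg
[0.0, 0.0, 0.5, -0.0082, 0.0475, 0.0019, 1]
[0.0, 0.0, 0.5, -0.0078, 0.0476, 0.0019, 1]
[0.0, 0.0, 0.5, -0.0074, 0.0477, 0.0018, 1]
-- 3 rows; per row 51 mm 0.5 deg
[-0.0, -0.0, 0.5, -0.007, 0.0477, 0.0153, 1]
[-0.0, -0.0, 0.5, -0.0066, 0.0478, 0.0153, 1]
[-0.0, -0.0, 0.5, -0.0062, 0.0478, 0.0153, 1]
```

>>> {"op": "carry_out", "data": {"deltas": [0, 0, 0.5, -0.008, 0.0475, 0.002, 1, 0, 0, 0.5, -0.008, 0.0475, 0.002, 1, 0, 0, 0.5, -0.007, 0.0475, 0.002, 1, 0, 0, 0, -0.007, 0.048, 0.015, 1, 0, 0, 0, -0.007, 0.048, 0.015, 1, 0, 0, 0, -0.006, 0.048, 0.015, 1, 0, 0, 0, 0, 0, 0, 1, 0, 0, 0, 0, 0, 0, 1, 0, 0, 0, 0, 0, 0, 1]}}

```text
clock: 7.95
eef_pos: [543.6, -7.6, 230.6]
tool_rot: [-3.141, -0.001, 0.126]
force: [1.1, -0.3, -0.3]
width: 18.3
gripper_force: 58.5
```

```bash
python3 - <<'E'
from h import *
s=ctrl.read_state();print(s['clock'],s['eef_pos'],s['tool_rot'],s['qpos'].round(2))
w,cw=snap('wrist','w6');a,ca=snap('scene','s6')
p=proj(cw,(595,-5,106)).astype(int);q=proj(ca,(595,-5,106)).astype(int);print(p,q)
k=w[p[1]-60:p[1]+90,p[0]-50:p[0]+50];j=a[q[1]-37:q[1]+38,q[0]-25:q[0]+25]
print(p-[50,60],q-[25,37])
cv2.imwrite('pics/c4.png',np.hstack([cv2.resize(k,(400,600),interpolation=cv2.INTER_CUBIC),cv2.resize(j,(400,600),interpolation=cv2.INTER_CUBIC)]))
E
```

```text
7.95 [543.61233638  -7.59632315 230.56540093] [-3.14081600e+00 -7.71536020e-04  1.26043946e-01] [-0.04  0.48  0.01  1.82 -0.    0.85 -1.48]
[322 158] [334 263]
[272  98] [309 226]
```

View pics/c4.png

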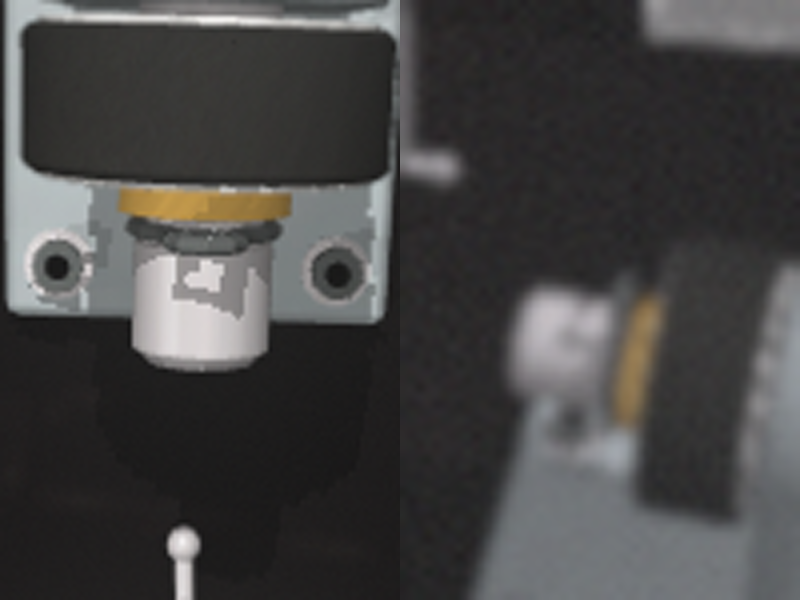

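Wrist view: the clip's eye is seen edge-on at (323.5,158), with the brass bush behind it, the axle's mid line at col 322.4 and the hook's ball at (318,234.2). Scene view: the eye is at about (337.4,261) and the ball at (314.6,247).

```bash
python3 - <<'E'
from h import *
_,w=load('w6');_,s=load('s6');_,w2=load('w2')
st=ctrl.read_state();T=np.array(st['eef_pos']);y=st['tool_rot'][2];x=np.array([np.cos(y),np.sin(y),0]);n=np.array([-np.sin(y),np.cos(y),0])
bk=T+9.9*x+[0,0,-94];b=tri((w,(318,234.2)),(s,(314.6,247)));print('ball kin',bk,'tri',b)
bz=onz(w,(318,234.2),bk[2]);print('ball wrist at z',bz)
e=tri((w,(323.5,158)),(s,(337.4,261)));print('eye',e)
ez=onz(w,(323.5,158),106);print('eye z106',ez)
print('eye corrected by ball: ',ez+bk-bz)
d=ez-bz;print('ball->eye along',d@x,'lat(+y)',d@n)
f=lambda X,Y:(272+X/4,98+Y/4)
for r,l,rr in((270,133,271),(345,135,267)):
    p=(onz(w,f(l,r),85)+onz(w,f(rr,r),85))/2;print('axis',p,(p-bz)@n)
print('foot edge yaw',[onz(w,f(*q),12) for q in((8,310),(385,318))])
print('bush front',onz(w,f(205,222),100), 'axle end',onz(w,f(200,368),94))
print('lat scale check pixel/mm at eye', proj(w,ez+n)-proj(w,ez))
E
```

```text
ball kin [553.35436811  -6.61967221 136.56682902] tri (array([556.53976911,  -7.44284761, 139.96014161]), [1.71, 1.71])
ball wrist at z [553.72830961  -7.56015082 136.56682902]
eye (array([598.18442746,  -5.37257681, 116.1506184 ]), [1.47, 1.47])
eye z106 [595.5911514   -5.88942275 106.        ]
eye corrected by ball:  [595.2172099   -4.94894414 106.        ]
ball->eye along 41.741155910112084 lat(+y) -3.6006608098736
axis [588.05673127  -6.52826225  85.        ] -3.288084586511482
axis [575.0035779   -8.05698321  85.        ] -3.1651651204141604
foot edge yaw [array([564.67886617,  32.30362675,  12.        ]), array([573.34026874, -50.06814519,  12.        ])]
bush front [597.79378026  -5.53490665 100.        ] axle end [572.60973098  -8.07253682  94.        ]
lat scale check pixel/mm at eye [-1.56019479e+00 -5.43317425e-04]
```

>>> {"op": "carry_out", "data": {"deltas": [0, 0, 0.4, 0.01, 0.001, 0.01, 1, 0, 0, 0.4, 0.01, 0.0012, 0.01, 1, 0, 0, 0, 0.008, 0.0012, 0.0105, 1, 0, 0, 0, 0, 0, 0, 1, 0, 0, 0, 0, 0, 0, 1, 0, 0, 0, 0, 0, 0, 1]}}

```text
clock: 8.8
eef_pos: [571.5, -9.4, 200.2]
tool_rot: [3.142, -0.0, 0.11]
force: [0.6, -0.3, -0.3]
width: 18.3
gripper_force: 58.5
```

```bash
python3 - <<'E'
from h import *
s=ctrl.read_state();print(s['clock'],s['eef_pos'],s['tool_rot'],s['force'])
w,cw=snap('wrist','w7');a,ca=snap('scene','s7')
p=proj(cw,(595,-5,106)).astype(int);q=proj(ca,(590,-5,106)).astype(int)
print(p-[40,40],q-[30,30])
k=w[p[1]-40:p[1]+40,p[0]-40:p[0]+40];j=a[q[1]-30:q[1]+30,q[0]-30:q[0]+30]
cv2.imwrite('pics/c5.png',np.hstack([cv2.resize(k,(400,400),interpolation=cv2.INTER_CUBIC),cv2.resize(j,(400,400),interpolation=cv2.INTER_CUBIC)]))
E
```

```text
8.8 [571.46438464  -9.42506644 200.18215153] [ 3.14157235e+00 -4.64834569e-04  1.09591657e-01] [ 0.58560799 -0.34852152 -0.31940398]
[272 171] [302 232]
```

View pics/c5.png

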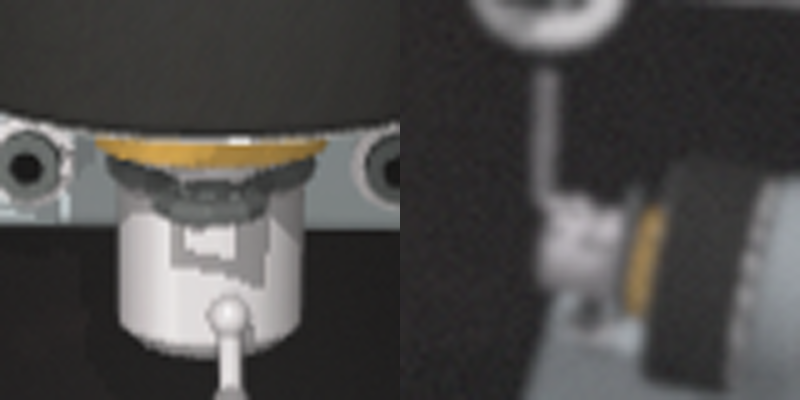

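Wrist crop: the ball at (317.8,234) sits about 3–4 px to the right of the eye's middle, near (314.6,213). The scene crop shows the shank bottom just above the axle's free end. I'll refine this from pixel rows.

```bash
python3 - <<'E'
from h import *
im,c=load('w7');g=im.max(2)
for r in range(203,219): print(r,' '.join('%3d'%v for v in g[r,296:335]))
for r in range(229,240): print(r,' '.join('%3d'%v for v in g[r,290:338]))
print(c['mtx'][0][2],c['mtx'][1][2])
E
```

```text
203  57  56  91 125 159 169 184 194 195 198 190 191 190 187 187 162 163 166 161 161 163 162 161 156 153 152 150 150 150 149 146 135 125 109  81  67  58  58  54
204  62  63  63  61  66 103 107 136 143 154 138 149 148 151 161 148 150 156 150 156 154 154 153 141 139 141 137 124 125 107 105  76  76  61  59  58  59  58  62
205  67  70  70  68  67  63  60  57  70 111 119 128 137 138 139 140 141 155 155 154 151 148 146 144 141 131 124  82  82  59  62  63  63  65  65  62  60  57  79
206  70  73  73  72  72  65  62  59  58  56  78 114 150 143 143 139 138 138 137 137 134 132 140 136 129  98  84  57  58  58  61  64  64  65  64  63  56  67 104
207  80  76  74  74  74  65  65  62  61  61  66  79 119  93  95  78  77  77  79  79  77  75 106 105  86  56  61  58  59  59  57  63  62  62  62  65  71 104 132
208 107  90  82  87  84  70  69  66  67  70  82  82  98  74  69  68  73  73  74  75  73  68  63  64  61  64  70  60  57  56  58  68  67  68  74  85 101 131 132
209 120 115 109 112 107  85  84  78  81  79  79  72  96  95  79  77  91  92  91  80  77  72  86  86  65  80  75  73  62  62  82  90  86  94 
[... 2953 characters left out ...]
82 150 125 138 193 188 181 172 166 157 148 119  63  35  35  35  34  33  34
237  35  34  34  34  34  35  35  55 138 168 180 198 212 220 225 229 232 228 224 223 223 224 224 223 204 161 176 182 179 155 122 141 139 193 188 181 172 158 149 125  70  36  35  33  34  35  34  34
238  34  34  35  36  35  35  35  34  46  95 127 167 188 201 209 224 228 228 224 223 223 224 223 223 224 168 187 199 190 160 121 141 138 183 177 165 153 123 110  47  35  35  35  34  34  35  34  33
239  34  34  35  33  34  34  33  35  34  35  80 116 118 146 153 190 196 209 204 203 208 210 209 208 208 166 209 225 218 186 120 135 130 148 141 121  94  70  44  34  34  34  34  33  36  35  34  33
316.52970217876157 248.15467615139724
```

>>> {"op": "carry_out", "data": {"deltas": [0, 0, 0, 0, -0.002, 0, 1, 0, 0, 0, 0, 0, 0, 1, 0, 0, 0, 0, 0, 0, 1]}}

```text
clock: 9.28
eef_pos: [571.3, -7.4, 199.9]
tool_rot: [3.142, -0.0, 0.11]
force: [-0.1, -0.5, -0.3]
width: 18.4
gripper_force: 58.5
```

```bash
python3 - <<'E'
from h import *
s=ctrl.read_state();print(s['clock'],s['eef_pos'],s['tool_rot'],s['force'])
im,c=snap('wrist','w8');g=im.max(2)
for r in(212,213,214): print(r,' '.join('%3d'%v for v in g[r,294:335]))
for r in range(230,238,1): print(r,' '.join('%3d'%v for v in g[r,290:338]))
E
```

```text
9.275 [571.27615157  -7.36614443 199.88920318] [ 3.14155254e+00 -1.36973271e-04  1.09799804e-01] [-0.10385489 -0.53785703 -0.29640863]
212 133 132 132 131 120 121 129 135 138 143 145 150 115  90  91  93 109 111 110 109 109 108 107 109 102 102 103 103 102 103 103  84  78  74  75 110 124 120 117 112 106
213 132 131 131 130 119 122 129 135 156 162 166 172 173  95  84  91 112 115 114 114 114 114 114 121 105 105 106 104 104 105 105  84  70  64  81 125 123 121 117 112 107
214 125 124 125 124 115 121 143 152 188 196 202 210 218 158 149 109 106 106 108 108 109 111 110 111 102 101 100  99  99  98  97  85  73  91 117 127 124 120 117 112 106
230  33  33  34  33  34  34  34  35  42 147 167 180 188 195 202 210 218 224 227 232 230 226 224 223 217 211 190 191 187 182 204 216 212 209 206 201 196 193 185 177 168 162 151 140 125  83  35  33
231  33  33  33  35  34  34  34  34  42 148 167 180 189 196 202 210 217 224 227 232 230 226 225 224 195 186 205 214 209 198 176 204 212 210 206 201 197 193 184 176 168 162 152 139 125  82  36  35
232  34  35  33  34  32  34  35  33  42 147 167 180 189 196 202 210 2
[... 406 characters left out ...]
 231 226 224 181 193 218 226 235 227 216 189 151 187 209 205 201 196 192 183 175 169 161 152 139 124  64  34  33
235  41  41  34  34  34  34  34  34  34 130 167 181 189 196 202 210 218 224 228 232 231 226 225 210 180 209 223 222 219 204 175 139 210 209 205 201 197 192 183 175 169 160 151 139 122  55  35  33
236  42  41  34  35  33  34  33  34  34  72 141 167 189 196 203 211 218 224 228 233 231 226 225 225 175 183 203 203 201 183 151 167 210 210 208 201 196 191 184 175 169 161 151 125 103  37  34  34
237  41  40  34  34  34  34  34  34  34  34  55 116 167 184 196 211 218 224 228 232 231 226 225 225 208 162 181 183 180 155 122 195 211 209 208 201 196 192 184 175 169 152 132  72  35  34  35  34
```

>>> {"op": "carry_out", "data": {"deltas": [0, 0, 0, 0.004, 0, 0, 1, 0, 0, 0, 0.004, 0, 0, 1, 0, 0, 0, 0.001, 0, 0, 1, 0, 0, 0, 0.001, 0, 0, 1, 0, 0, 0, 0, 0, 0, 1]}}

```text
clock: 9.95
eef_pos: [581.2, -6.3, 199.8]
tool_rot: [3.142, 0.0, 0.11]
force: [-0.2, -0.4, -0.7]
width: 18.3
gripper_force: 58.5
```

>>> {"op": "carry_out", "data": {"deltas": [0, 0, 0, 0.001, 0, 0, 1, 0, 0, 0, 0.001, 0, 0, 1, 0, 0, 0, 0, 0, 0, 1]}}

```text
clock: 10.32
eef_pos: [583.3, -6.1, 199.8]
tool_rot: [3.142, -0.0, 0.11]
force: [-0.7, -0.5, -0.8]
width: 18.6
gripper_force: 58.5
```

>>> {"op": "carry_out", "data": {"deltas": [0, 0, 0, 0.001, 0, 0, 1, 0, 0, 0, 0.001, 0, 0, 1, 0, 0, 0, 0, 0, 0, 1]}}

```text
clock: 10.7
eef_pos: [585.3, -5.8, 199.8]
tool_rot: [-3.142, -0.0, 0.11]
force: [-0.4, 0.9, -0.5]
width: 18.6
gripper_force: 58.5
```

>>> {"op": "carry_out", "data": {"deltas": [0, 0, 0, 0.001, 0, 0, 1, 0, 0, 0, 0.001, 0, 0, 1, 0, 0, 0, 0.001, 0, 0, 1, 0, 0, 0, 0, 0, 0, 1]}}

```text
clock: 11.2
eef_pos: [588.2, -5.5, 199.8]
tool_rot: [-3.142, -0.0, 0.11]
force: [0.1, 0.0, -0.7]
width: 18.5
gripper_force: 58.5
```

```bash
python3 - <<'E'
from h import *
s=ctrl.read_state();print(s['clock'],s['eef_pos'],s['force'])
im,c=snap('wrist','w9')
p=proj(c,(595,-5,106)).astype(int);print(p)
g=im.max(2)
for r in range(p[1]-14,p[1]+26): print(r,' '.join('%3d'%v for v in g[r,p[0]-16:p[0]+17]))
E
```

```text
11.2 [588.24593218  -5.52996093 199.81507943] [ 1.25332351e-01  2.96633650e-04 -6.96679996e-01]
[316 239]
225  51  54  55  57  57  55  57  57  56  57  56  57  57  56  57  57  57  57  58  58  58  57  56  57  57  55  57  57  57  55  53  53  54
226  76  59  60  48  48  48  48  48  48  49  49  50  49  51  48  51  52  51  52  53  52  52  51  51  52  49  49  49  50  48  45  47  46
227 143 128 130 119 115 119 121  95  95  96  95  95  95  94  74  73  73  74  73  72  56  96  97  97  98  73  90  91  89  87 104 131 130
228 188 189 192 192 192 198 199 173 172 173 173 172 171 168 147 142 141 142 132 131 124 160 161 160 159 135 146 144 144 142 160 191 190
229 162 165 169 188 206 216 215 213 213 214 214 212 209 204 198 192 175 170 155 156 175 176 175 174 171 168 158 158 157 158 155 154 134
230  61  74  77 135 165 184 191 201 207 206 207 204 205 200 182 174 140 125 123 128 154 167 166 163 160 153 155 156 152 139 137 132  87
231  67  68  67  64  70  73 112 151 166 170 172 172 181 179 141 123 129 130 129 125 122 155 161 156 153 142 133 130 119  86  79  62  63
232  75  74  73  70  69  63  60  57  78 11
[... 3745 characters left out ...]
 183 175 169 160 150
260 154 180 189 198 205 213 220 226 230 235 234 230 228 226 157 143 149 153 154 148 136 113 145 171 207 204 199 195 184 176 169 160 150
261 109 158 189 198 205 214 221 226 230 235 234 230 228 227 158 142 149 152 153 148 136 114 146 209 208 204 200 193 184 176 169 160 151
262  38  85 163 191 205 214 220 226 230 235 235 230 228 227 159 144 149 152 154 149 137 114 146 209 209 203 199 192 184 176 169 151 129
263  38  39  77 151 182 194 214 222 230 235 235 230 228 227 153 143 149 152 154 149 136 116 146 208 208 203 199 191 174 166 146 113  60
264  37  39  38  66 108 136 178 189 211 221 225 221 223 223 138 142 149 153 154 149 136 116 145 188 187 183 178 171 139 124  73  46  38
```

The ball (row 234.5) now lies beyond the eye's wire (rows 240–243), so the hook is through. I'll feel for the shank contact.

>>> {"op": "carry_out", "data": {"deltas": [0, 0, 0, 0.001, 0, 0, 1, 0, 0, 0, 0.0005, 0, 0, 1, 0, 0, 0, 0, 0, 0, 1]}}

```text
clock: 11.62
eef_pos: [589.7, -5.4, 199.8]
tool_rot: [-3.142, -0.0, 0.11]
force: [0.0, -0.2, -1.6]
width: 18.4
gripper_force: 58.5
```

>>> {"op": "carry_out", "data": {"deltas": [0, 0, 0, 0.001, 0, 0, 1, 0, 0, 0, 0, 0, 0, 1]}}

```text
clock: 11.88
eef_pos: [590.8, -5.3, 199.8]
tool_rot: [3.142, -0.0, 0.11]
force: [-0.4, -0.1, -0.5]
width: 18.2
gripper_force: 58.5
```

>>> {"op": "carry_out", "data": {"deltas": [0, 0, 0, 0.0008, 0, 0, 1, 0, 0, 0, 0, 0, 0, 1]}}

```text
clock: 12.12
eef_pos: [591.4, -5.2, 199.8]
tool_rot: [-3.142, 0.0, 0.11]
force: [0.1, 0.3, -0.1]
width: 18.4
gripper_force: 58.4
```

```bash
python3 - <<'E'
from h import *
s=ctrl.read_state();print(s['clock'],s['eef_pos'],s['force'],s['tau'].round(1))
im,c=snap('wrist','w10')
p=proj(c,(595,-5,106)).astype(int)
g=im.max(2)
for r in range(p[1]-14,p[1]+12): print(r,' '.join('%3d'%v for v in g[r,p[0]-12:p[0]+14]))
E
```

```text
12.125 [591.43599688  -5.18204255 199.80779243] [ 0.11410621  0.32860806 -0.10666523] [ -0.  -52.    0.8 -17.5   0.   -0.   -0. ]
230  56  57  58  58  57  57  57  57  58  58  59  55  56  57  57  58  59  58  57  57  57  57  58  56  56  55
231  49  51  51  51  50  50  51  52  53  53  52  52  53  52  54  55  55  54  53  53  53  54  53  51  50  50
232  97  94  75  75  75  75  75  75  57  57  56  56  56  56  55  46  44  45  65  65  56  54  71  71  71  70
233 175 174 157 157 156 150 151 151 135 120 108 113 114 117 115 102 116 113 141 142 132 130 128 127 126 124
234 197 216 217 215 214 208 208 207 203 175 147 157 162 163 160 153 167 156 189 188 184 181 160 160 159 157
235 139 183 186 193 205 207 205 203 201 184 141 153 163 156 153 144 130 113 165 164 158 156 155 155 142 138
236  62  69  71 120 158 169 170 168 168 178 133 147 154 151 149 140 125 129 158 156 150 146 135 126  86  82
237  70  63  59  57  79 116 133 130 143 143 138 137 141 145 142 128 120 148 146 143 140 125  83  58  59  61
238  72  64  63  58  57  72 115 121 163 144 143 120 141 150 143 124 121 140 146 130 120  84  58  59  60  6
[... 1137 characters left out ...]
 113 119 106 108 108 118 130 144 142 140 137 132 177
250 205 211 219 226 230 234 177 167 163 226 194 141 148 153 153 148 133 121 146 146 146 142 139 136 132 177
251 205 211 220 226 230 222 176 168 163 210 174 140 147 152 153 148 134 120 147 146 145 142 139 137 132 176
252 205 211 220 226 230 178 173 166 164 161 163 142 148 153 154 148 134 119 147 146 145 142 139 137 153 176
253 205 212 220 226 231 178 174 167 164 160 140 140 149 153 154 147 135 121 147 147 145 142 139 137 184 176
254 206 211 220 227 231 178 174 168 164 161 140 140 148 153 153 148 136 119 147 147 145 142 140 137 185 177
255 205 211 220 226 231 204 202 195 192 189 143 141 149 152 153 148 137 116 147 147 146 142 140 136 185 176
```

>>> {"op": "carry_out", "data": {"deltas": [0, 0, 0, 0.0007, 0, 0, 1, 0, 0, 0, 0, 0, 0, 1]}}

```text
clock: 12.42
eef_pos: [592.1, -5.2, 199.8]
tool_rot: [3.142, 0.0, 0.11]
force: [-0.2, -0.1, -0.3]
width: 18.4
gripper_force: 58.4
```

>>> {"op": "carry_out", "data": {"deltas": [0, 0, 0, 0, 0, -0.001, 1, 0, 0, 0, 0, 0, -0.0005, 1, 0, 0, 0, 0, 0, 0, 1]}}

```text
clock: 12.8
eef_pos: [592.1, -5.1, 201.4]
tool_rot: [3.142, -0.0, 0.11]
force: [-0.4, 0.4, -0.9]
width: 18.6
gripper_force: 58.4
```

>>> {"op": "carry_out", "data": {"deltas": [0, 0, 0, 0, 0, -0.0005, 1, 0, 0, 0, 0, 0, -0.0005, 1, 0, 0, 0, 0, 0, 0, 1]}}

```text
clock: 13.18
eef_pos: [592.1, -5.2, 202.3]
tool_rot: [3.142, -0.0, 0.11]
force: [-0.3, -0.9, -1.7]
width: 18.3
gripper_force: 58.4
```

>>> {"op": "carry_out", "data": {"deltas": [0, 0, 0, 0, 0, -0.0005, 1, 0, 0, 0, 0, 0, 0, 1]}}

```text
clock: 13.42
eef_pos: [592.0, -5.1, 202.6]
tool_rot: [-3.142, 0.0, 0.11]
force: [0.5, -0.2, -2.5]
width: 18.3
gripper_force: 58.3
```

Contact at the expected height. A little more gives a pull of a few newtons, and then I pause.

>>> {"op": "carry_out", "data": {"deltas": [0, 0, 0, 0, 0, -0.0005, 1, 0, 0, 0, 0, 0, 0, 1, 0, 0, 0, 0, 0, 0, 1, 0, 0, 0, 0, 0, 0, 1]}}

```text
clock: 13.92
eef_pos: [591.9, -5.1, 203.0]
tool_rot: [-3.142, 0.001, 0.11]
force: [-0.4, 0.6, -6.4]
width: 18.6
gripper_force: 58.2
```

```bash
python3 - <<'E'
from h import *
F=[]
for i in range(3):
    im,c=snap('wrist','w11');s=ctrl.read_state();F.append(s['force'].round(2))
print(s['clock'],s['eef_pos'],F)
p=proj(c,(595,-5,106)).astype(int)
g=im.max(2)
for r in range(p[1]-12,p[1]+12): print(r,' '.join('%3d'%v for v in g[r,p[0]-12:p[0]+14]))
E
```

```text
14.075 [591.8756562   -5.15054813 203.0887853 ] [array([-0.62, -0.35, -6.14]), array([-0.25, -0.24, -7.56]), array([-1.25, -0.24, -6.46])]
231  97  95  76  76  75  76  75  74  57  58  57  56  57  56  57  47  47  45  67  65  56  56  72  72  71  71
232 173 173 158 158 156 150 151 150 136 117 104 112 113 113 113 100 115 113 141 146 136 135 133 131 126 124
233 196 216 216 216 214 206 207 206 203 162 142 154 157 161 158 150 164 159 181 199 193 190 166 165 159 157
234 143 183 185 195 204 206 206 204 208 150 140 152 158 162 155 144 131 113 138 174 168 164 156 155 141 139
235  63  69  72 122 155 178 170 170 186 140 149 172 184 182 177 145 130 113 139 156 152 147 135 128  87  83
236  70  66  60  58  66 142 134 146 142 143 154 188 207 209 206 153 128 118 145 145 132 121  83  58  60  64
237  75  67  63  60  59  73 115 151 162 145 122 147 172 181 184 160 118 125 146 131 100  71  58  60  61  60
238  77  68  66  63  61  57  58  93 137  93  92 107 174 191 194 161  94 106 124  86  57  58  59  61  60  58
239  88  85  69  65  68  65  66  71  78  74  66 100 212 227 221 188  87  64  62  59  55  66  65  
[... 930 characters left out ...]
 126 132 116 108 133 147 147 145 142 140 137 132 174
249 203 211 219 225 230 233 177 167 163 225 220 173 148 152 153 148 138 144 147 146 146 142 139 137 132 174
250 203 211 218 225 230 233 177 167 163 208 186 140 147 152 154 148 134 126 147 147 145 141 139 137 153 174
251 203 211 218 225 230 221 177 167 163 160 146 140 147 153 154 148 134 120 147 146 144 142 139 137 184 175
252 204 211 218 225 230 176 176 167 163 160 139 141 148 152 153 148 134 120 147 146 144 142 139 137 184 175
253 204 211 218 225 230 203 183 167 163 159 140 140 148 152 153 148 134 121 147 147 144 141 139 137 183 176
254 203 211 218 225 230 234 215 196 192 189 146 141 149 153 152 147 135 119 146 146 144 142 139 137 182 176
```

Steady pull of about 6.5 N, and the ball is still beyond the wire: it has bitten. I'll draw it up slowly.

>>> {"op": "carry_out", "data": {"deltas": [0, 0, 0, 0, 0, -0.0004, 1, 0, 0, 0, 0, 0, -0.0004, 1, 0, 0, 0, 0, 0, -0.0004, 1, 0, 0, 0, 0, 0, -0.0004, 1, 0, 0, 0, 0, 0, -0.0004, 1, 0, 0, 0, 0, 0, -0.0004, 1]}}

```text
clock: 14.82
eef_pos: [591.6, -5.1, 205.2]
tool_rot: [-3.141, 0.001, 0.11]
force: [-0.3, 0.2, -13.9]
width: 18.6
gripper_force: 58.6
```

>>> {"op": "carry_out", "data": {"deltas": [0, 0, 0, 0, 0, -0.0005, 1, 0, 0, 0, 0, 0, -0.0005, 1, 0, 0, 0, 0, 0, -0.0005, 1, 0, 0, 0, 0, 0, -0.0005, 1, 0, 0, 0, 0, 0, -0.0005, 1, 0, 0, 0, 0, 0, -0.0005, 1]}}

```text
clock: 15.58
eef_pos: [592.3, -5.1, 209.0]
tool_rot: [3.142, -0.001, 0.11]
force: [-1.0, -0.5, -0.5]
width: 18.3
gripper_force: 60.3
```

>>> {"op": "carry_out", "data": {"deltas": [0, 0, 0, 0, 0, -0.0005, 1, 0, 0, 0, 0, 0, -0.0005, 1, 0, 0, 0, 0, 0, -0.0005, 1, 0, 0, 0, 0, 0, -0.0005, 1, 0, 0, 0, 0, 0, -0.0005, 1, 0, 0, 0, 0, 0, -0.0005, 1]}}

```text
clock: 16.32
eef_pos: [592.0, -5.1, 211.6]
tool_rot: [-3.142, 0.0, 0.11]
force: [-0.5, 0.3, -2.5]
width: 18.3
gripper_force: 60.1
```

>>> {"op": "carry_out", "data": {"deltas": [0, 0, 0, 0, 0, -0.001, 1, 0, 0, 0, 0, 0, -0.001, 1, 0, 0, 0, 0, 0, -0.001, 1, 0, 0, 0, 0, 0, -0.001, 1, 0, 0, 0, 0, 0, -0.001, 1, 0, 0, 0, 0, 0, -0.001, 1, 0, 0, 0, 0, 0, 0, 1]}}

```text
clock: 17.2
eef_pos: [592.2, -5.1, 217.9]
tool_rot: [3.142, -0.0, 0.11]
force: [0.3, -0.3, -0.3]
width: 18.4
gripper_force: 60.2
```

```bash
python3 - <<'E'
from h import *
s=ctrl.read_state();print(s['clock'],s['eef_pos'],s['force'])
im,c=snap('wrist','w12');a,ca=snap('scene','s12')
p=proj(c,(600,-5,110)).astype(int);q=proj(ca,(595,-5,106)).astype(int)
k=im[p[1]-40:p[1]+40,p[0]-40:p[0]+40];j=a[q[1]-35:q[1]+25,q[0]-30:q[0]+30]
cv2.imwrite('pics/c6.png',np.hstack([cv2.resize(k,(400,400),interpolation=cv2.INTER_CUBIC),cv2.resize(j,(400,400),interpolation=cv2.INTER_CUBIC)]))
E
```

```text
17.2 [592.23547487  -5.11838275 217.86476926] [ 0.31890116 -0.34679298 -0.29260004]
```

View pics/c6.png

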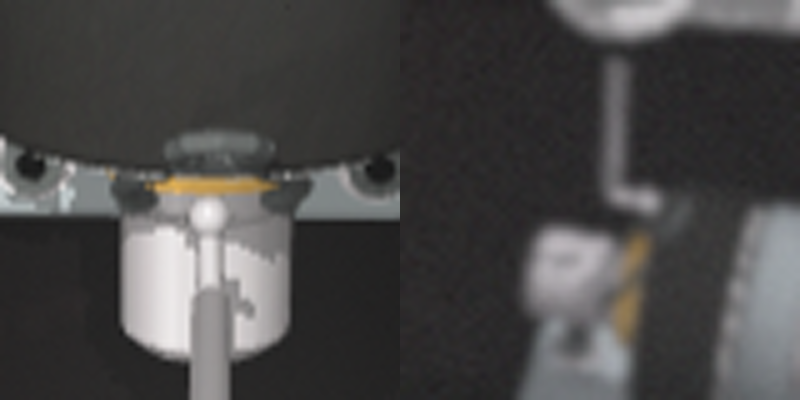

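The pictures show the clip off its groove but no longer on the hook. It straddles the axle, leaning on the tyre, with its eye at about 5x crop (220,153) and its legs at (130,190) and (290,195). The ball is at (208,212), just short of the eye. I need to measure this and re-hook; from here I work with numbers only, since my 10 viewings are used.

```bash
python3 - <<'E'
from h import *
im,c=load('w12');a,ca=load('s12')
p=proj(c,(600,-5,110)).astype(int)-40;q=proj(ca,(595,-5,106)).astype(int)-[30,35]
f=lambda x,y:(p[0]+x/5,p[1]+y/5);h=lambda x,y:(q[0]+(x-400)/6.667,q[1]+y/6.667)
print(p,q)
b=tri((c,f(208,212)),(ca,h(650,200)));e=tri((c,f(220,153)),(ca,h(675,212)))
print('ball',b,'kin',[592.2+9.84,-5.1+1.08,123.9]);print('eye',e,'rel',e[0]-b[0])
for z in(100,105,110,115,120,125,130):print(z,onz(c,f(220,153),z).round(1))
g=im.max(2)
x0,y0=p[0]+18,p[1]+22
print(x0)
for r in range(y0,y0+26): print(r,' '.join('%3d'%v for v in g[r,x0:x0+48]))
E
```

```text
[276 191] [304 228]
ball (array([605.36457693,  -5.02553927, 127.77732444]), [1.34, 1.34]) kin [602.0400000000001, -4.02, 123.9]
eye (array([612.36240617,  -5.64559967, 126.52704449]), [1.37, 1.37]) rel [ 6.99782924 -0.6200604  -1.25027995]
100 [603.8  -6.6 100. ]
105 [605.1  -6.4 105. ]
110 [606.5  -6.2 110. ]
115 [607.8  -6.  115. ]
120 [609.2  -5.8 120. ]
125 [610.5  -5.6 125. ]
130 [611.9  -5.4 130. ]
294
213  60  60  60  58  59  60  58  60  62  62  60  59  61  60  62  62  60  60  63  62  62  58  59  58  57  57  58  58  58  59  58  59  60  61  58  59  59  59  58  55  54  54  54  54  53  54  55  55
214  59  60  60  58  58  60  59  60  61  62  60  60  61  61  61  61  61  60  61  62  60  58  58  57  56  58  59  59  58  60  60  59  59  60  59  59  59  58  57  56  54  54  54  54  54  56  55  54
215  59  60  59  58  58  59  62  59  60  61  60  61  60  60  60  61  61  62  62  61  57  57  58  56  59  59  60  60  60  60  60  59  59  58  59  59  59  58  58  56  55  53  54  54  55  56  55  54
216  58  58  59  59  59  61  60  59  60  58  61  61  59  60  60  61  61  61  62  62  59  59  62  69
[... 3708 characters left out ...]
 180 214 226 226 221 206 178 136 126 130 126 125 121 120 120 119 123 117 113 105  62  38  36  36  36  36  35  36
236  36  36  36  35  37  37  95 131 138 141 145 148 153 184 192 199 194 159 144 143 156 190 207 208 204 186 156 130 133 133 137 136 138 135 129 126 123 117 113 106  61  37  36  36  37  36  35  36
237  36  36  36  36  36  37  94 130 155 160 166 172 177 222 228 232 234 198 192 162 141 156 177 188 182 158 128 150 147 146 145 142 139 135 129 125 123 117 112 105  61  38  36  38  36  36  36  35
238  37  36  36  37  38  37  95 144 181 190 200 208 215 222 228 232 234 231 228 164 159 145 187 204 196 160 134 150 148 147 144 142 139 136 129 124 123 118 112 104  57  37  37  36  37  36  36  36
```

```bash
python3 - <<'E'
from h import *
_,c=load('w12');Rm=np.array(c['R']);t=np.array(c['t']).ravel()
print('cam',-Rm.T@t,'axis',Rm[2])
for z in(85,95,100,105,110,115,120):
    e=onz(c,(319.5,221),z);s=onz(c,(317.7,230),z);print(z,'eye',e.round(1),'depth %.0f'%(Rm@e+t)[2],' sides',s.round(1),'depth %.0f'%(Rm@s+t)[2], 'ball row at z')
_,w8=load('w8');R8=np.array(w8['R']);t8=np.array(w8['t']).ravel();e=onz(w8,(317.2,212),106);print('w8 eye depth',(R8@e+t8)[2],'width px 22.1 ->',w8['mtx'][0,0]*13.8/22.1)
E
```

```text
cam [674.14922336   3.6969973  360.62666465] axis [-0.32255542 -0.03644267 -0.94584879]
85 eye [600.1  -6.8  85. ] depth 285  sides [593.5  -6.3  85. ] depth 287 ball row at z
95 eye [602.8  -6.4  95. ] depth 275  sides [596.5  -5.9  95. ] depth 277 ball row at z
100 eye [604.2  -6.2 100. ] depth 269  sides [597.9  -5.7 100. ] depth 271 ball row at z
105 eye [605.5  -6.  105. ] depth 264  sides [599.4  -5.5 105. ] depth 266 ball row at z
110 eye [606.8  -5.8 110. ] depth 259  sides [600.9  -5.4 110. ] depth 261 ball row at z
115 eye [608.2  -5.7 115. ] depth 254  sides [602.3  -5.2 115. ] depth 256 ball row at z
120 eye [609.5  -5.5 120. ] depth 249  sides [603.8  -5.  120. ] depth 251 ball row at z
w8 eye depth 242.90700718045463 width px 22.1 -> 257.18765173630345
```

>>> {"op": "carry_out", "data": {"deltas": [0, 0, 0, -0.01, 0, 0, 1, 0, 0, 0, -0.025, 0, 0, 1, 0, 0, 0, -0.025, 0, 0, 1, 0, 0, 0, 0, 0, 0, 1, 0, 0, 0, 0, 0, 0, 1, 0, 0, 0, 0, 0, 0, 1]}}

```text
clock: 18.05
eef_pos: [533.4, -11.5, 217.8]
tool_rot: [3.142, -0.001, 0.11]
force: [0.2, -0.7, -0.6]
width: 18.7
gripper_force: 60.3
```

```bash
python3 - <<'E'
from h import *
s=ctrl.read_state();print(s['clock'],s['eef_pos'],s['tool_rot'])
im,c=snap('wrist','w13');a,ca=snap('scene','s13')
p=proj(c,(609,-5.3,121)).astype(int);print(p)
g=im.max(2)
for r in range(p[1]-16,p[1]+30): print(r,' '.join('%3d'%v for v in g[r,p[0]-26:p[0]+26]))
q=proj(ca,(606,-5,118)).astype(int);g=a.max(2);print(q)
for r in range(q[1]-14,q[1]+14): print(r,' '.join('%3d'%v for v in g[r,q[0]-20:q[0]+16]))
E
```

```text
18.05 [533.38848928 -11.50607617 217.79891216] [ 3.14158976e+00 -1.03469555e-03  1.09890876e-01]
[319 120]
104  55  55  55  56  56  54  56  55  54  55  55  56  56  56  56  57  56  55  56  57  55  57  56  57  57  57  56  56  55  57  56  56  53  53  52  52  52  53  52  52  50  51  51  51  51  50  50  50  49  49  50  49
105  55  56  55  54  55  54  55  55  54  54  54  56  55  56  56  56  56  56  57  57  56  57  57  57  57  57  56  56  56  55  56  54  52  51  52  52  53  52  52  50  51  52  52  52  50  51  51  50  50  49  48  48
106  56  55  54  54  54  54  54  56  54  54  55  55  56  56  56  57  56  58  56  57  57  58  56  56  55  55  55  55  56  56  56  52  52  52  52  52  53  52  51  51  51  52  52  50  51  51  50  49  50  49  48  48
107  55  54  54  54  54  54  56  57  54  56  55  56  56  56  56  57  56  56  57  57  58  57  57  56  54  57  56  55  56  56  56  53  52  53  53  52  51  51  51  52  52  51  50  50  51  51  50  50  49  49  49  48
108  54  53  53  54  55  55  57  58  55  55  56  55  56  56  55  56  57  57  56  56  57  57  58  54  54  56  54  55  56  55  56  53  53  52  52  
[... 12212 characters left out ...]
 173 168 155 143 135 129 123 119 116 108 101  84  63  57  54  55  56  56  58  57  61  56  60  69  99 131 131
271  43  54  81 115 140 152 158 158 162 160 154 144 135 128 114 106 105 110 116 109  86  64  58  56  55  58  57  56  57  54  59  57  71 105 141 140
272  45  57  80 109 128 139 144 147 149 150 143 136 128 122 102  94 105 122 129 115  86  63  58  56  55  56  55  53  53  57  55  60  71 104 134 138
273  45  47  73  99 116 125 129 135 134 135 131 128 124 111  98 104 121 138 136 115  81  60  55  52  55  55  54  56  56  57  56  59  73 102 123 131
274  45  47  64  83 101 113 118 120 123 123 122 119 117 110 103 115 132 143 138 108  76  59  54  53  56  54  56  51  55  56  55  56  81 109 119 126
```

```bash
python3 - <<'E'
from h import *
_,a=load('w12');_,b=load('w13');_,s=load('s13');_,w8=load('w8');_,w7=load('w9')
print('top arc',tri((a,(319.5,219)),(b,(319.7,115.1))))
for dr in(-.5,.5): print(tri((a,(319.5,219+dr)),(b,(319.7,115.1-dr)))[0].round(1))
print('eye ctr',tri((a,(319.5,221)),(b,(319.7,118.8))))
print('left side ring',tri((a,(298.5,229)),(b,(298,135))),'right',tri((a,(337.3,229)),(b,(339.5,134))))
# known reference: bush front top edge / tyre front rim: rows where bright arc appears
print('tyre rim bright line w12 r225 / w13 r128', tri((a,(296,225.2)),(b,(299,128.2))))
print('scene eye top',s and proj(s,(610,-5,126)),proj(s,(609,-5,120)))
E
```

```text
top arc (array([611.96353303,  -5.11031893, 124.5510557 ]), [0.05, 0.05])
[611.7  -5.2 122.3]
[612.3  -5.1 126.8]
eye ctr (array([609.93294823,  -5.36282979, 121.52182642]), [0.04, 0.04])
left side ring (array([598.70095374,   6.66059389, 104.88197765]), [0.2, 0.2]) right (array([602.16883308, -18.02836842, 107.50162761]), [0.18, 0.18])
tyre rim bright line w12 r225 / w13 r128 (array([602.99920358,   7.30121141, 111.39073288]), [1.28, 1.28])
scene eye top [343.34643262 258.95903714] [342.64937492 260.95858955]
```

```bash
python3 - <<'E'
from h import *
_,a=load('w12');_,b=load('w13');_,w8=load('w8');_,w9=load('w9')
for z in(111,116.5): print(z,onz(b,(319,126.3),z).round(1),onz(a,(312,224.5),z).round(1),onz(w9,(316,226.5),z).round(1))
print('tyre corner tri',tri((b,(299,126.8)),(a,(298,223.6))),tri((w9,(305,226.6)),(b,(305,126.6))))
print('seated eye plane from w8 r212,w9 r241@111:',onz(w8,(317.2,211.5),106),onz(w9,(316,241.5),111.4))
E
```

```text
111 [605.4  -5.5 111. ] [604.3  -1.4 111. ] [604.5  -3.9 111. ]
116.5 [605.6  -5.4 116.5] [605.9  -1.3 116.5] [606.   -3.7 116.5]
tyre corner tri (array([603.76190027,   6.79883609, 110.051156  ]), [0.65, 0.65]) (array([604.4757576 ,   2.54501554, 113.74179426]), [0.03, 0.03])
seated eye plane from w8 r212,w9 r241@111: [595.24116146  -5.56735062 106.        ] [595.42111355  -4.8641642  111.4       ]
```

>>> {"op": "carry_out", "data": {"deltas": [10, 0, 0, 0, 0, 0, 1, 10, 0, 0, 0, 0, 0, 1, 10, 0, 0, 0, 0, 0, 1, 10, 0, 0, 0, 0, 0, 1, 10, 0, 0, 0, 0, 0, 1, 0, 0, 0, 0, 0, 0, 1, 0, 0, 0, 0, 0, 0, 1, 0, 0, 0, 0, 0, 0, 1]}}

```text
clock: 19.15
eef_pos: [532.8, -9.7, 219.5]
tool_rot: [-2.271, -0.003, 0.113]
force: [0.2, 0.5, -0.4]
width: 18.7
gripper_force: 60.3
```

```bash
python3 - <<'E'
from h import *
s=ctrl.read_state();print(s['clock'],s['eef_pos'],s['tool_rot'],s['qpos'].round(2))
im,c=snap('wrist','w14')
p=proj(c,(607,-5,112)).astype(int);print('proj',p,'eye(610,-5,121):',proj(c,(610,-5,121)).round(1),'toparc(612,-5,124.5)',proj(c,(612,-5,124.5)).round(1),'tyre corner',proj(c,(605,-5,116.5)).round(1),'axle top end',proj(c,(575,-7,97)).round(1))
g=im.max(2)
for r in range(p[1]-24,p[1]+16): print(r,' '.join('%3d'%v for v in g[r,p[0]-24:p[0]+24]))
E
```

```text
19.15 [532.84385041  -9.66081228 219.45710393] [-2.27142638 -0.00283409  0.11343573] [ 0.63  0.78 -0.36  1.69 -0.57  1.18 -0.79]
proj [485 128] eye(610,-5,121): [478. 122.] toparc(612,-5,124.5) [475.1 117.8] tyre corner [480.5 132.3] axle top end [489.7 187.6]
104  68  72  72  72  72  72  71  73  73  74  74  77  77  77  75  75  76  78  78  79  79  80  81  81  80  80  80  81  81  81  80  81  82  80  81  80  79  78  78  79  81  80  80  81  81  83  83  83
105  68  71  72  71  70  71  71  73  73  73  74  76  77  75  74  75  76  78  78  79  79  79  81  80  79  79  81  80  81  80  78  81  79  76  77  77  78  79  79  80  79  80  80  80  81  83  82  83
106  69  72  72  72  71  72  72  73  73  73  75  76  77  77  76  77  78  78  79  79  80  80  79  80  79  80  81  80  81  78  77  76  76  77  77  80  79  78  79  79  79  80  81  81  82  81  83  82
107  71  70  69  71  71  72  72  72  74  75  76  76  76  77  78  77  78  78  79  79  79  78  77  78  79  79  80  81  80  77  76  75  77  78  77  79  79  79  78  79  80  81  82  81  81  81  81  82
108  71  69  70  71  71  72  72  73  74  75  75  76  77
[... 6300 characters left out ...]
 177 159 193 213 212 213 219 223 225 226 226 225 227 231 233 232 231 231 232 234 233 233 234 224 196 155 104  91
141  59  58  58  57  58  57  56  56  56  56  76  80  81  83  87  91  95  93 111 169 178 162 193 211 211 215 220 224 225 225 225 226 228 231 232 231 231 232 233 233 233 234 233 232 231 220 190 124
142  60  59  59  58  57  58  57  57  57  56  64  75  81  83  85  90  94  96  97 123 157 181 208 210 214 218 222 224 225 224 224 227 230 233 232 231 232 233 233 233 233 233 232 232 230 230 230 205
143  60  60  59  59  57  58  58  57  57  56  56  64  76  82  86  88  92  93  97  97 100 132 159 185 210 218 222 224 224 223 225 229 231 231 230 232 233 233 233 233 233 232 231 230 230 231 231 231
```

```bash
python3 - <<'E'
from h import *
_,a=load('w12');_,b=load('w13');_,w=load('w14')
print('ctr',tri((a,(319.7,220.4)),(b,(320,118.2)),(w,(479,120.2))))
print('ctr bw',tri((b,(320,118.2)),(w,(479,120.2))),tri((a,(319.7,220.4)),(w,(479,120.2))))
C=tri((a,(319.7,220.4)),(b,(320,118.2)),(w,(479,120.2)))[0]
# predicted outlines for tilt t: torus centre circle, 5.4 radius -> compare
y=.11;X=np.array([np.cos(y),np.sin(y),0]);Y=np.array([-np.sin(y),np.cos(y),0]);Z=np.array([0,0,1.])
for t in(20,30,40,50):
    t=np.radians(t);u=np.sin(t)*X+np.cos(t)*Z
    o=[]
    for n,c in(('w12',a),('w13',b),('w14',w)):
        P=[proj(c,C+5.4*(np.cos(k)*Y+np.sin(k)*u)) for k in np.linspace(0,2*np.pi,37)];P=np.array(P)
        o.append((n,P[:,1].min().round(1),P[:,1].max().round(1),'L',P[P[:,0].argmin()].round(1),'R',P[P[:,0].argmax()].round(1)))
    r=C-21*u;o.append(('ring c',r.round(1)));
    o.append([proj(w,r+s*12*Y).round(1).tolist() for s in(1,-1)]+[proj(b,r+s*12*Y).round(1).tolist() for s in(1,-1)])
    print(round(np.degrees(t)),o)
E
```

```text
ctr (array([610.50375157,  -5.48843081, 121.40358704]), [0.21, 0.24, 0.44])
ctr bw (array([610.58903421,  -5.41649832, 121.07921873]), [0.33, 0.33]) (array([610.66978597,  -5.568494  , 121.66430123]), [0.31, 0.31])
20 [('w12', np.float64(219.3), np.float64(220.8), 'L', array([310.7, 220.1]), 'R', array([328.7, 220.1])), ('w13', np.float64(114.5), np.float64(120.9), 'L', array([310.4, 117.8]), 'R', array([329.8, 117.8])), ('w14', np.float64(117.1), np.float64(125.0), 'L', array([467.4, 118.7]), 'R', array([490.1, 122.9])), ('ring c', array([603.4,  -6.3, 101.7])), [[475.4, 133.8], [518.8, 137.0], [300.1, 129.3], [339.5, 129.3]]]
30 [('w12', np.float64(217.7), np.float64(222.3), 'L', array([310.7, 220.1]), 'R', array([328.7, 220.1])), ('w13', np.float64(112.9), np.float64(122.5), 'L', array([310.4, 117.8]), 'R', array([329.8, 117.8])), ('w14', np.float64(115.3), np.float64(126.8), 'L', array([467.7, 118.7]), 'R', array([489.9, 123.6])), ('ring c', array([600.1,  -6.6, 103.2])), [[473.2, 140.2], [516.5, 143.9], [300.0, 135.0], [339.5, 135.0]]]
40 [('w12', np.float64(216.2), np.float64(223.8), 'L', array([310.7, 220.1]), 'R', array([328.7, 220.1])), ('w13', np.float64(111.4), np.float64(123.9), 'L', array([310.4, 117.8]), 'R', array([329.8, 117.8])), ('w14', np.float64(113.6), np.float64(128.4), 'L', array([468. , 118.2]), 'R', array([489.6, 124.1])), ('ring c', array([597.1,  -7. , 105.3])), [[470.6, 146.0], [513.9, 150.2], [300.0, 140.3], [339.7, 140.3]]]
50 [('w12', np.float64(214.8), np.float64(225.1), 'L', array([310.7, 220.1]), 'R', array([328.7, 220.1])), ('w13', np.float64(110.1), np.float64(125.1), 'L', array([310.4, 117.8]), 'R', array([329.8, 117.8])), ('w14', np.float64(112.1), np.float64(129.8), 'L', array([468.3, 117.7]), 'R', array([489.4, 123.2])), ('ring c', array([594.5,  -7.3, 107.9])), [[467.6, 151.2], [510.8, 155.7], [299.9, 145.0], [339.8, 145.0]]]
```

```bash
cat >> plan.py <<'E'
def pick(ball,up,yaw=.11):
    r=R.from_euler('xyz',[np.pi,0,yaw])*R.from_euler('y',np.radians(up))
    return np.array(ball)-r.apply([9.9,0,94]),r
def d(up,yaw=.11): return R.from_euler('z',yaw).apply([np.cos(np.radians(up)),0,np.sin(np.radians(up))])
E
python3 - <<'E'
from plan import *
eye=np.array([610.1,-4.65,120.6])
s=ctrl.read_state();p=np.array(s['eef_pos'])
p2,r2=pick(eye-14*d(-10),-10);print(p2,r2.apply([1,0,0]),'from',p)
plan(([540,-11,220],R.from_euler('xyz',[np.pi,0,.11]),5),(p2,r2,2),claw=1)
E
```

```text
[602.92962397  -5.44193809 217.32212023] [ 0.97885567  0.10811052 -0.17364818] from [532.81018985  -9.81873503 219.39711507]
-- 5 rows; per row 1 mm 10.0 deg
[-10.0, -0.0, 0.0, 0.0014, 0.0002, -0.0003, 1]
[-10.0, -0.0, 0.0, 0.0014, 0.0003, -0.0003, 1]
[-10.0, -0.0, 0.0, 0.0014, 0.0003, -0.0002, 1]
[-10.0, -0.0, 0.0, 0.0014, 0.0004, -0.0002, 1]
[-10.0, -0.0, 0.0, 0.0014, 0.0004, -0.0001, 1]
-- 2 rows; per row 32 mm 5.0 deg
[-0.0, -5.0, 0.0, 0.0316, 0.0007, -0.0014, 1]
[-0.0, -5.0, 0.0, 0.0313, 0.0007, -0.0042, 1]
```

>>> {"op": "carry_out", "data": {"deltas": [-10, 0, 0, 0.0014, 0.0003, 0, 1, -10, 0, 0, 0.0014, 0.0003, 0, 1, -10, 0, 0, 0.0014, 0.0003, 0, 1, -10, 0, 0, 0.0014, 0.0003, 0, 1, -10, 0, 0, 0.0014, 0.0003, 0, 1, 0, -5, 0, 0.0315, 0.0007, -0.0014, 1, 0, -5, 0, 0.031, 0.0007, -0.004, 1, 0, 0, 0, 0, 0, 0, 1, 0, 0, 0, 0, 0, 0, 1, 0, 0, 0, 0, 0, 0, 1]}}

```text
clock: 20.45
eef_pos: [601.0, -6.6, 220.6]
tool_rot: [-3.142, 0.174, 0.11]
force: [0.5, 0.0, -0.7]
width: 18.4
gripper_force: 60.3
```

```bash
cat > ck.py <<'E'
import sys
from plan import *
from h import *
def ball(): 
    s=ctrl.read_state();r=R.from_euler('xyz',s['tool_rot']);return s['eef_pos']+r.apply([9.9,0,94]),r,s
def patch(name,top=16,bot=24,w=24):
    b,r,s=ball();print(s['clock'],'tcp',s['eef_pos'].round(1),s['tool_rot'].round(3),'ball',b.round(1),'F',s['force'].round(1))
    im,c=snap('wrist',name);p=proj(c,(610,-5,121)).astype(int);print('eye px',p,'ball px',proj(c,b).round(1));g=im.max(2)
    print('cols',p[0]-w)
    for i in range(p[1]-top,p[1]+bot): print(i,' '.join('%3d'%v for v in g[i,p[0]-w:p[0]+w]))
E
python3 -c "
from ck import *
patch('w15',12,22,22)"
```

```text
20.45 tcp [601.   -6.6 220.6] [-3.142  0.174  0.11 ] ball [594.5  -7.3 126.3] F [ 0.5  0.  -0.7]
eye px [314 206] ball px [315.8 234.4]
cols 292
194  56  58  58  57  60  57  57  58  59  59  59  59  59  59  58  58  60  59  59  59  57  56  57  56  58  58  59  58  55  55  54  54  53  53  53  53  53  54  53  53  52  52  52  52
195  58  57  58  58  58  59  57  57  59  59  58  59  59  58  59  57  60  59  59  59  56  57  57  56  58  59  57  55  55  53  54  53  54  54  53  54  53  54  53  52  52  51  51  52
196  57  57  57  59  56  58  58  58  58  57  58  56  59  58  59  57  59  59  59  58  56  58  56  56  57  58  55  55  55  54  53  54  55  54  54  55  55  55  53  52  52  51  51  52
197  58  56  57  57  56  56  59  58  56  56  59  56  57  59  59  58  59  59  59  57  55  56  53  53  56  55  56  55  54  54  55  56  57  56  56  56  56  54  52  51  51  51  50  52
198  56  57  57  56  57  57  59  58  55  58  59  57  59  59  58  58  59  59  55  54  55  55  53  54  55  54  56  56  55  55  58  57  57  57  57  57  55  53  51  52  51  51  51  52
199  56  56  56  57  57  57  58  58  56  58  58  59  59
[... 4464 characters left out ...]
  63 156 173 184 193 201 208 218 225 229 235 232 226 225 224 225 224 223 224 221 218 215 211 209 205 201 196 187 179 171 164 154 143 128  86  34  33  33  33  32
225  33  31  33  32  52 155 172 184 193 201 207 218 225 229 236 232 226 225 224 225 223 224 224 221 218 215 211 209 204 200 195 188 180 171 164 154 142 127  85  34  33  33  32  32
226  32  33  33  33  52 154 171 184 192 200 207 218 225 229 236 232 226 225 224 224 224 223 224 222 219 215 212 208 204 200 195 187 179 171 163 153 142 128  85  35  33  33  32  33
227  34  34  32  32  52 154 171 185 193 201 207 218 225 229 236 232 226 225 224 224 223 223 223 222 218 215 211 208 204 200 195 188 179 170 163 153 142 127  83  36  32  33  33  33
```

>>> {"op": "carry_out", "data": {"deltas": [0, 0, 0, 0.0005, -0.001, 0.003, 1, 0, 0, 0, 0, 0, 0, 1, 0, 0, 0, 0, 0, 0, 1]}}

```text
clock: 20.88
eef_pos: [601.9, -5.8, 216.7]
tool_rot: [-3.142, 0.175, 0.11]
force: [0.9, 0.2, -0.9]
width: 18.3
gripper_force: 60.3
```

```bash
python3 -c "
from ck import *
b,r,s=ball();print(s['clock'],b.round(1),s['tool_rot'].round(3),s['force'].round(1))
im,c=load('w15');o,dd=ray(c,(315.3,206.3));print('cam',o.round(1),'view tilt from vertical deg (lean +x):',np.degrees(np.arctan2(dd@d(0),dd[2])).round(1))
_,a=load('w12');_,bb=load('w13');_,w=load('w14')
print(tri((a,(319.7,220.4)),(bb,(320,118.2)),(w,(479,120.2)),(c,(315.3,206.3))))
"
```

```text
20.875 [595.3  -6.5 122.4] [-3.142  0.175  0.11 ] [ 0.9  0.2 -0.9]
cam [706.2   4.7 346.7] view tilt from vertical deg (lean +x): -156.9
(array([610.48509239,  -5.41916884, 121.30132232]), [0.23, 0.22, 0.45, 0.15])
```

>>> {"op": "carry_out", "data": {"deltas": [0, 0, 0, 0.003, 0, -0.0006, 1, 0, 0, 0, 0.003, 0, 0, 1, 0, 0, 0, 0.003, 0, 0, 1, 0, 0, 0, 0, 0, 0, 1, 0, 0, 0, 0, 0, 0, 1]}}

```text
clock: 21.5
eef_pos: [610.8, -4.7, 215.6]
tool_rot: [3.142, 0.175, 0.11]
force: [-0.4, -0.1, 0.1]
width: 18.4
gripper_force: 60.3
```

>>> {"op": "carry_out", "data": {"deltas": [0, 0, 0, 0.0015, 0, 0, 1, 0, 0, 0, 0.0015, 0, 0, 1, 0, 0, 0, 0, 0, 0, 1]}}

```text
clock: 21.88
eef_pos: [613.9, -4.3, 215.1]
tool_rot: [-3.142, 0.174, 0.11]
force: [-0.0, -0.3, -0.3]
width: 18.0
gripper_force: 60.3
```

```bash
python3 -c "
from ck import *
patch('w16',10,14,16)"
```

```text
21.875 tcp [613.9  -4.3 215.1] [-3.142  0.174  0.11 ] ball [607.4  -5.  120.8] F [-0.  -0.3 -0.3]
eye px [316 230] ball px [315.8 234.4]
cols 300
220  58  59  57  57  58  58  59  59  59  59  59  60  61  58  59  56  55  57  57  55  56  56  55  54  55  54  55  54  54  55  54  54
221  59  57  57  57  58  59  59  59  58  58  59  60  59  58  54  55  54  56  55  55  55  55  56  54  56  54  55  55  54  55  53  53
222  60  58  58  60  57  60  60  58  60  58  60  60  55  55  56  55  54  56  56  55  55  54  55  56  56  55  54  54  54  54  54  52
223  59  58  57  60  59  59  59  60  60  58  60  59  56  56  55  54  55  57  57  58  55  54  55  56  55  55  55  55  55  54  54  53
224  58  58  59  59  58  58  61  60  59  60  59  60  56  56  55  56  58  57  59  59  56  54  54  56  55  53  55  56  53  54  54  52
225  57  59  59  58  59  60  59  59  58  60  59  59  55  56  56  57  59  57  59  59  58  54  55  55  54  54  56  54  54  53  52  53
226  59  59  59  56  60  59  59  59  60  58  58  55  55  56  55  58  58  57  57  58  58  54  55  54  54  54  54  54  54  53  52  52
227  59  60  58  57  59  59  6
[... 1513 characters left out ...]
 141 136 134 129 126 122 117 114 108 100
239 184 192 201 208 217 225 230 234 234 229 226 161 157 155 153 146 219 230 225 193 123 141 140 137 134 130 125 122 117 114 107 102
240 184 192 201 207 218 224 230 234 234 229 226 161 157 155 154 144 218 230 226 194 124 141 139 137 134 129 124 122 118 127 107 102
241 184 192 200 207 217 224 229 234 234 229 226 161 157 155 154 143 217 230 226 196 126 141 140 137 134 129 123 121 118 148 116 105
242 183 192 200 207 217 224 230 234 234 229 226 188 187 184 182 156 216 230 226 197 127 141 139 137 135 129 143 121 118 147 132 114
243 183 192 200 208 217 224 230 234 234 229 225 225 225 224 223 178 216 230 226 197 128 141 139 137 134 129 173 140 133 147 132 112
```

The ball's far part now disappears under the eye's top bar (rows 229–232) with no force, so it is going into the eye. I'll continue gently.

>>> {"op": "carry_out", "data": {"deltas": [0, 0, 0, 0.001, 0, 0, 1, 0, 0, 0, 0.001, 0, 0, 1, 0, 0, 0, 0.001, 0, 0, 1, 0, 0, 0, 0, 0, 0, 1]}}

```text
clock: 22.42
eef_pos: [616.8, -4.1, 214.6]
tool_rot: [3.142, 0.174, 0.11]
force: [-0.2, 0.2, -1.8]
width: 18.1
gripper_force: 60.3
```

>>> {"op": "carry_out", "data": {"deltas": [0, 0, 0, 0.001, 0, 0, 1, 0, 0, 0, 0.001, 0, 0, 1, 0, 0, 0, 0, 0, 0, 1]}}

```text
clock: 22.8
eef_pos: [618.8, -3.8, 214.3]
tool_rot: [-3.142, 0.174, 0.11]
force: [-1.0, -0.9, -0.6]
width: 18.6
gripper_force: 60.3
```

```bash
python3 -c "
from ck import *
patch('w17',14,14,16)"
```

```text
22.8 tcp [618.8  -3.8 214.3] [-3.142  0.174  0.11 ] ball [612.2  -4.5 120. ] F [-1.  -0.9 -0.6]
eye px [316 238] ball px [315.8 234.4]
cols 300
224  59  59  59  60  61  61  61  59  61  60  60  60  61  60  61  60  60  60  60  59  59  56  55  56  56  55  56  55  55  54  55  56
225  59  61  61  61  61  61  61  61  60  61  61  61  60  61  60  58  59  59  59  59  60  56  55  56  56  55  55  55  55  54  55  54
226  59  59  60  60  60  60  61  60  61  60  61  61  60  59  58  59  59  59  60  60  59  57  56  56  55  55  54  56  55  55  55  54
227  59  59  60  59  59  59  60  61  60  59  61  61  61  58  59  59  58  59  59  59  59  56  56  56  55  56  56  55  55  55  55  54
228  60  60  58  58  58  58  59  61  60  60  60  61  61  58  60  57  56  58  58  58  57  55  55  55  57  56  55  54  55  55  54  54
229  61  60  57  59  59  58  61  60  59  58  60  61  59  58  56  56  71 109  91  78  57  55  55  55  56  56  55  55  55  55  54  55
230  61  61  58  60  59  60  61  59  61  59  60  61  56  56  60 112 138 178 160 141 116  58  55  56  57  55  56  56  56  54  55  55
231  61  60  58  60  59  59  61 
[... 2039 characters left out ...]
 140 137 135 130 125 122 118 114 108 102
247 184 193 201 209 217 224 230 234 235 230 226 161 157 155 154 149 202 219 208 194 138 142 140 138 135 131 125 122 117 126 109 100
248 184 192 201 209 217 224 230 234 235 230 226 161 158 155 154 147 172 170 170 170 136 142 140 161 158 132 126 122 119 146 118  96
249 184 192 200 209 217 224 230 234 235 230 226 188 187 185 172 140 137 141 143 138 128 136 140 196 193 153 145 140 118 147 133  88
250 184 191 200 209 217 224 230 234 235 230 226 225 226 225 192 133 138 141 143 138 126 120 164 197 194 183 175 168 133 146 132  89
251 184 192 199 209 217 224 230 234 235 230 226 226 226 224 173 133 138 140 142 138 126 115 183 180 193 183 175 167 157 146 131  88
```

The ball (row 233) is now beyond the eye's bar (row 239), with the hook running under it. I'll go 2 mm further, then turn the hook level and upward while lifting slowly.

>>> {"op": "carry_out", "data": {"deltas": [0, 0, 0, 0.001, 0, 0, 1, 0, 0, 0, 0.001, 0, 0, 1, 0, 0, 0, 0, 0, 0, 1]}}

```text
clock: 23.22
eef_pos: [620.7, -3.6, 213.9]
tool_rot: [-3.142, 0.174, 0.11]
force: [0.1, 0.1, -1.2]
width: 18.6
gripper_force: 60.3
```

```bash
python3 -c "
from ck import *
b,r,s=ball();print(s['clock'],b.round(1),s['force'].round(1))
p0=np.array(s['eef_pos']);st=(p0,r)
wps=[]
for k,(up,dz) in enumerate([(-7,.5),(-4,1),(-1,1.5),(2,2.5),(5,3.5),(8,4.5),(11,5.5),(14,6.5),(17,7.5),(20,9)]):
    p,rr=pick(b+[0,0,dz],up);wps.append((p,rr,1))
plan(*wps,claw=1,start=st)
"
```

```text
23.225 [614.2  -4.4 119.6] [ 0.1  0.1 -1.2]
-- 1 rows; per row 5 mm 3.0 deg
[-0.0, 3.0, -0.0, -0.005, -0.0, -0.0001, 1]
-- 1 rows; per row 5 mm 3.0 deg
[-0.0, 3.0, -0.0, -0.005, -0.0, -0.0001, 1]
-- 1 rows; per row 5 mm 3.0 deg
[0.0, 3.0, 0.0, -0.0049, 0.0, -0.0001, 1]
-- 1 rows; per row 5 mm 3.0 deg
[-0.0, 3.0, 0.0, -0.0049, -0.0, -0.0006, 1]
-- 1 rows; per row 5 mm 3.0 deg
[0.0, 3.0, 0.0, -0.0048, -0.0, -0.0006, 1]
-- 1 rows; per row 5 mm 3.0 deg
[-0.0, 3.0, 0.0, -0.0048, 0.0, -0.0006, 1]
-- 1 rows; per row 5 mm 3.0 deg
[0.0, 3.0, -0.0, -0.0047, -0.0, -0.0006, 1]
-- 1 rows; per row 5 mm 3.0 deg
[-0.0, 3.0, 0.0, -0.0047, 0.0, -0.0006, 1]
-- 1 rows; per row 5 mm 3.0 deg
[0.0, 3.0, 0.0, -0.0046, 0.0, -0.0006, 1]
-- 1 rows; per row 5 mm 3.0 deg
[0.0, 3.0, -0.0, -0.0044, -0.0, -0.001, 1]
```

>>> {"op": "carry_out", "data": {"deltas": [0, 3, 0, -0.005, 0, -0.0001, 1, 0, 3, 0, -0.005, 0, -0.0001, 1, 0, 3, 0, -0.0049, 0, -0.0001, 1, 0, 3, 0, -0.0049, 0, -0.0006, 1, 0, 0, 0, 0, 0, 0, 1, 0, 0, 0, 0, 0, 0, 1]}}

```text
clock: 23.98
eef_pos: [601.8, -5.7, 216.9]
tool_rot: [-3.142, -0.035, 0.11]
force: [0.1, 0.5, -1.1]
width: 18.3
gripper_force: 60.3
```

```bash
python3 -c "
from ck import *
patch('w18',14,16,16)"
```

```text
23.975 tcp [601.8  -5.7 216.9] [-3.142 -0.035  0.11 ] ball [614.9  -4.2 123.3] F [ 0.1  0.5 -1.1]
eye px [316 241] ball px [315.8 234.3]
cols 300
227  59  62  60  60  62  61  62  61  62  61  61  62  61  62  62  62  62  62  61  62  62  57  58  57  58  58  58  57  56  57  57  57
228  59  60  61  61  61  61  62  62  62  62  61  63  62  62  62  61  61  62  61  61  61  59  57  59  58  57  57  56  57  56  58  56
229  59  60  61  60  61  62  62  62  63  62  62  62  63  61  60  59  77  96  97  69  62  59  58  57  57  57  57  56  57  57  56  56
230  60  61  60  62  60  61  62  62  62  61  63  62  62  60  64 118 145 167 165 133  95  60  58  58  57  57  57  57  57  56  56  56
231  61  60  61  60  60  60  61  62  63  62  63  62  62  59 104 189 210 218 213 198 154  77  58  58  57  57  56  56  56  57  56  56
232  61  62  61  58  60  60  61  62  63  62  63  62  62  63 164 215 225 240 227 213 189 126  61  56  58  58  56  56  56  57  56  57
233  63  62  59  61  60  61  62  61  61  60  62  62  63  74 196 222 231 250 234 219 195 161  65  59  61  57  57  57  58  57  55  55
234  62  62  59  61  61  62  6
[... 2305 characters left out ...]
 140 138 134 125 101  85  78  76  74  69
252  70  68  65  74  75  94 149 156 171 171 166 164 161 160 141 144 152 155 157 151 138 119 139 137 132 127 120 103  81  79  69  67
253  83  91  85  94  97 125 130 133 159 162 156 155 153 160 141 144 152 156 157 151 138 119 140 137 130 123 116 113  99 101  88  85
254 113 127 125 122 120 124 122 128 126 134 133 129 132 155 139 143 152 156 157 151 138 117 131 128 123 115 111 111 113 117 109 104
255 138 142 146 151 147 142 138 141 136 138 139 129 133 145 131 143 152 157 157 151 138 113 123 122 127 123 123 124 120 117 110 103
256 139 142 167 174 180 188 196 201 203 196 184 153 151 150 128 143 152 157 156 151 138 119 142 142 139 133 127 124 120 116 110 102
```

>>> {"op": "carry_out", "data": {"deltas": [0, 3, 0, -0.0048, 0, -0.0006, 1, 0, 3, 0, -0.0048, 0, -0.0006, 1, 0, 3, 0, -0.0047, 0, -0.0006, 1, 0, 3, 0, -0.0047, 0, -0.0006, 1, 0, 3, 0, -0.0046, 0, -0.0006, 1, 0, 3, 0, -0.0044, 0, -0.001, 1, 0, 0, 0, 0, 0, 0, 1, 0, 0, 0, 0, 0, 0, 1]}}

```text
clock: 25.02
eef_pos: [574.3, -8.8, 216.4]
tool_rot: [3.142, -0.349, 0.11]
force: [-0.4, -0.1, -1.4]
width: 18.7
gripper_force: 60.3
```

```bash
python3 -c "
from ck import *
b,r,s=ball();p=proj(ctrl.calibration('wrist'),(610,-5,121));print(p)
im,c=snap('wrist','w19');print(s['clock'],'ball',b.round(1),s['tool_rot'].round(3),s['force'].round(1));g=im.max(2)
for i in range(226,258): print(i,' '.join('%3d'%v for v in g[i,300:334]))
"
```

```text
[316.00689244 244.1128309 ]
25.025 ball [615.5  -4.3 131.4] [ 3.142 -0.349  0.11 ] [-0.4 -0.1 -1.4]
226  64  63  61  61  61  62  62  63  63  63  63  62  62  63  63  63  62  63  63  63  63  63  64  62  62  62  61  62  63  62  62  60  60  60
227  63  63  62  63  63  62  62  65  64  63  64  62  63  63  64  63  62  62  62  63  64  63  62  62  63  62  62  63  63  61  61  60  59  59
228  63  63  63  63  64  63  64  65  63  63  63  63  63  64  64  64  63  62  63  62  63  62  63  63  63  62  62  63  61  61  60  59  58  59
229  62  63  63  62  63  63  64  65  65  64  62  62  63  63  63  64  81 100 100  72  64  62  63  64  63  61  61  62  59  60  59  59  57  58
230  60  61  62  62  63  65  64  64  64  62  62  63  63  64  63 137 155 175 172 138 109  65  62  63  61  62  61  61  61  60  59  57  59  58
231  60  62  61  63  64  66  64  64  63  63  62  64  63  64 103 211 219 226 219 203 169  82  63  62  62  62  63  61  62  60  60  58  57  57
232  61  62  63  63  63  64  65  63  63  63  63  62  63  65 167 217 227 240 228 214 188 126  65  61  63  62  62  61  61  60  61  59  57  58
233  62  62  61  63 
[... 2779 characters left out ...]

253 181 183 184 170 118 117  74  86  83  77  72  86 129 182 155 161 171 174 175 168 152 130 174 175 174 171 145 144 135 136 136 137 137 136
254 173 163 157 122 104 104  88  84  77  72  85 139 171 194 155 161 170 173 175 168 152 127 174 173 170 166 162 150 113 117 120 122 120 118
255 176 138 105 105 104 103  98  81  74  85 136 178 194 215 158 162 170 174 174 168 152 138 187 184 179 172 166 128  75  79  80  79  74  68
256 136  87 107 104  99  91  83  89 117 136 175 181 212 214 158 163 171 174 175 168 151 136 186 184 176 171 166 111  81  81  79  75  68  63
257  87  89  97  93  83  99 117 134 169 173 179 182 211 211 158 164 171 174 175 168 152 129 186 180 174 169 167 127 103  82  77  68  61  64
```

The eye is still on the hook (bar crossing it at rows 241–245) and the hook now points upward. I'll lift clear.

>>> {"op": "carry_out", "data": {"deltas": [0, 0, 0, 0.001, 0, -0.0028, 1, 0, 0, 0, 0.001, 0, -0.0028, 1, 0, 0, 0, 0.0014, 0, -0.0038, 1, 0, 0, 0, 0.0017, 0, -0.0047, 1, 0, 0, 0, 0.0017, 0, -0.0047, 1, 0, 0, 0, 0.0024, 0, -0.0066, 1, 0, 0, 0, 0.0027, 0, -0.0075, 1, 0, 0, 0, 0.0027, 0, -0.0075, 1, 0, 0, 0, 0.002, 0, -0.0056, 1, 0, 0, 0, 0.001, 0, -0.0028, 1, 0, 0, 0, 0, 0, 0, 1]}}

```text
clock: 26.45
eef_pos: [573.0, -8.9, 268.2]
tool_rot: [3.142, -0.349, 0.11]
force: [0.1, 0.4, -1.4]
width: 18.1
gripper_force: 60.3
```

```bash
python3 -c "
from ck import *
b,r,s=ball()
im,c=snap('wrist','w20');print(s['clock'],'ball',b.round(1),s['tool_rot'].round(3),s['force'].round(1));g=im.max(2)
for i in range(228,262): print(i,' '.join('%3d'%v for v in g[i,298:336]))
"
```

```text
26.45 ball [614.3  -4.3 183.3] [ 3.142 -0.349  0.11 ] [ 0.1  0.4 -1.4]
228  60  59  60  60  60  61  61  62  61  62  62  61  61  62  62  63  64  63  63  62  61  63  62  63  63  62  61  62  61  61  61  60  59  59  59  59  57  59
229  62  60  61  60  61  63  62  61  61  63  62  62  62  62  62  62  63  62  82 102 101  72  62  62  62  61  62  61  61  61  62  60  59  59  59  59  59  58
230  62  61  61  60  62  64  60  62  62  61  62  63  63  63  62  62  69 139 155 176 173 139  99  63  62  63  60  63  63  61  60  60  60  59  59  58  59  58
231  63  60  61  60  62  63  62  62  63  62  63  64  63  63  61  62 110 214 219 227 220 205 159  82  62  62  63  62  60  61  58  59  59  59  58  59  59  57
232  61  60  60  61  62  61  61  61  62  64  64  64  63  62  62  66 168 218 228 241 229 215 189 128  66  62  62  61  59  61  59  59  60  60  58  59  59  57
233  60  60  60  61  62  61  61  62  63  65  64  63  62  62  63  77 196 220 228 242 230 216 190 158  67  62  62  60  61  59  60  60  59  59  58  59  58  56
234  62  61  62  61  62  60  63  62  62  63  64  62  62  62  63  84 188 215 225 229 222 209 1
[... 3574 characters left out ...]
 175 177 169 153 130 176 173 169 167 163 157 151 144 138 131 122 142 142 143
258 157 167 176 183 187 189 194 200 202 200 201 207 211 211 207 209 161 166 172 175 176 169 153 131 174 174 170 166 163 156 149 144 138 129 120 142 143 144
259 152 160 166 173 172 175 182 187 187 189 192 197 199 202 200 201 161 165 172 175 176 169 153 132 169 168 164 159 154 147 145 142 138 130 122 142 144 145
260 141 141 143 146 129 136 146 152 158 164 168 169 168 179 181 179 156 166 173 175 176 169 153 130 150 148 142 137 131 123 135 138 136 133 129 143 143 145
261 144 144 144 143 126 126 137 144 153 160 162 163 162 160 162 165 161 165 172 175 176 169 154 125 139 132 125 121 114 106 142 143 143 143 143 145 144 145
```

The clip hangs freely, edge-on, by its eye (bar straight across the hook at rows 243–246). Now I'll measure the tray by mask and plan the carry.

```bash
python3 -c "
from ck import *
im,c=snap('top','t20')
k=(im.min(2)>150).astype(np.uint8);k[:,:400]=0;k[:,475:]=0;k[:215]=0;k[315:]=0
n,l,st,ce=cv2.connectedComponentsWithStats(k);i=1+st[1:,4].argmax();pts=cv2.findContours((l==i).astype(np.uint8),0,1)[0][0];r=cv2.minAreaRect(pts)
print(st[i],r);B=cv2.boxPoints(r);W=np.array([onz(c,p,10) for p in B]);print(W.round(0),'ctr',W.mean(0).round(1))
im,c=load('w2');k=(im.min(2)>150).astype(np.uint8);k[:,:420]=0;k[:120]=0;k[400:]=0
n,l,st,ce=cv2.connectedComponentsWithStats(k);i=1+st[1:,4].argmax();print('w2',st[i]);pts=cv2.findContours((l==i).astype(np.uint8),0,1)[0][0];W=np.array([onz(c,p,8) for p in cv2.boxPoints(cv2.minAreaRect(pts))]);print(W.round(0),W.mean(0).round(1))
b,rr,s=ball();st0=(np.array(s['eef_pos']),rr)
t=[500-8,-219,0]
p1,r1=pick([t[0],t[1],110],20)
plan((p1,r1,10),claw=1,start=st0)
"
```

```text
[ 400  229   55   86 3812] ((427.0, 271.5), (85.0, 54.0), 90.0)
[[ 589. -142.   10.]
 [ 587. -270.   10.]
 [ 388. -260.   10.]
 [ 390. -135.   10.]] ctr [ 488.7 -201.9   10. ]
w2 [  492   223   122   151 10418]
[[ 415. -175.    8.]
 [ 601. -180.    8.]
 [ 584. -277.    8.]
 [ 386. -286.    8.]] [ 496.6 -229.7    8. ]
-- 10 rows; per row 26 mm 0.0 deg
[0.0, 0.0, -0.0, -0.0161, 0.02, 0.0019, 1]
[0.0, 0.0, -0.0, -0.0161, 0.02, 0.0019, 1]
[0.0, 0.0, -0.0, -0.0161, 0.02, 0.0019, 1]
[0.0, 0.0, -0.0, -0.0161, 0.02, 0.0019, 1]
[0.0, 0.0, -0.0, -0.0161, 0.02, 0.0019, 1]
[0.0, 0.0, -0.0, -0.0161, 0.02, 0.0019, 1]
[0.0, 0.0, -0.0, -0.0161, 0.02, 0.0019, 1]
[0.0, 0.0, -0.0, -0.0161, 0.02, 0.0019, 1]
[0.0, 0.0, -0.0, -0.0161, 0.02, 0.0019, 1]
[0.0, 0.0, -0.0, -0.0161, 0.02, 0.0019, 1]
```

>>> {"op": "carry_out", "data": {"deltas": [0, 0, 0, -0.008, 0.01, 0.001, 1, 0, 0, 0, -0.013, 0.016, 0.0015, 1, 0, 0, 0, -0.0155, 0.0195, 0.0018, 1, 0, 0, 0, -0.0155, 0.0195, 0.0018, 1, 0, 0, 0, -0.0155, 0.0195, 0.0018, 1, 0, 0, 0, -0.0155, 0.0195, 0.0018, 1, 0, 0, 0, -0.0155, 0.0195, 0.0018, 1, 0, 0, 0, -0.0155, 0.0195, 0.0018, 1, 0, 0, 0, -0.0155, 0.0195, 0.0018, 1, 0, 0, 0, -0.0155, 0.0195, 0.0018, 1, 0, 0, 0, -0.01, 0.012, 0.001, 1, 0, 0, 0, -0.005, 0.006, 0.0005, 1]}}

```text
clock: 28.05
eef_pos: [450.3, -224.8, 195.4]
tool_rot: [-3.141, -0.348, 0.107]
force: [0.4, 0.1, -1.5]
width: 18.7
gripper_force: 60.3
```

>>> {"op": "carry_out", "data": {"deltas": [0, 0, 0, 0, 0, 0, 1, 0, 0, 0, 0, 0, 0, 1, 0, 0, 0, 0, 0, 0, 1]}}

```text
clock: 28.42
eef_pos: [452.1, -222.8, 196.2]
tool_rot: [3.141, -0.35, 0.111]
force: [-1.3, 0.6, -0.3]
width: 18.3
gripper_force: 60.3
```

```bash
python3 -c "
from ck import *
b,r,s=ball()
im,c=snap('wrist','w21');print(s['clock'],'ball',b.round(1),s['tool_rot'].round(3),s['force'].round(1));g=im.max(2)
for i in range(236,256): print(i,' '.join('%3d'%v for v in g[i,292:342]))
k=(im.min(2)>140).astype(np.uint8)
n,l,st,ce=cv2.connectedComponentsWithStats(k)
for i in 1+np.argsort(-st[1:,4])[:4]: 
    q=cv2.findContours((l==i).astype(np.uint8),0,1)[0][0];ap=cv2.approxPolyDP(cv2.convexHull(q),8,True)[:,0]
    print(st[i],[ (p.tolist(),onz(c,p,10).round(0)[:2].tolist()) for p in ap])
"
```

```text
28.425 ball [ 493.4 -218.2  111.3] [ 3.141 -0.35   0.111] [-1.3  0.6 -0.3]
236 247 247 246 245 245 246 245 244 245 245 247 248 247 247 248 247 246 245 246 246 246 245 165 160 171 174 170 157 137 173 244 245 245 246 246 246 246 244 243 242 241 243 244 243 242 244 246 245 245 245
237 247 246 246 246 246 246 245 244 245 246 248 248 248 247 247 246 245 245 246 246 246 246 221 165 149 152 153 137 143 227 244 244 245 246 247 246 246 245 243 243 242 244 244 243 242 244 246 245 244 244
238 246 246 247 246 246 245 245 245 246 247 248 248 248 247 247 246 245 245 245 246 246 246 247 204 159 166 168 145 173 242 244 244 244 246 247 247 246 244 243 243 244 245 245 243 243 245 245 245 245 244
239 245 246 247 246 245 246 246 246 247 247 248 249 248 247 247 246 245 245 246 246 246 246 247 209 187 197 188 161 175 243 244 243 244 245 247 247 246 244 242 243 244 245 245 243 244 245 245 245 245 244
240 244 246 247 246 244 245 246 247 247 248 248 248 248 247 247 246 245 246 246 246 246 247 247 206 185 197 188 161 179 242 243 243 243 245 246 247 246 243 241 243 244 245 245 244 244 245 245 244 244 245
241 2
[... 3059 characters left out ...]
51   123   137   251 19243] [([282, 123], [591.0, -178.0]), ([387, 139], [587.0, -269.0]), ([368, 362], [396.0, -274.0]), ([355, 373], [385.0, -264.0]), ([279, 373], [378.0, -200.0]), ([251, 322], [419.0, -171.0])]
[   0  282   88  133 6088] [([30, 282], [429.0, 30.0]), ([69, 304], [414.0, -10.0]), ([87, 352], [375.0, -30.0]), ([66, 401], [328.0, -14.0]), ([21, 414], [309.0, 29.0]), ([0, 406], [313.0, 50.0]), ([0, 288], [420.0, 59.0])]
[ 612    0   28  346 4009] [([636, 0], [758.0, -498.0]), ([639, 339], [438.0, -518.0]), ([620, 345], [431.0, -500.0]), ([612, 328], [445.0, -490.0])]
[  91    3   49  125 1535] [([92, 5], [686.0, 9.0]), ([139, 3], [690.0, -35.0]), ([131, 127], [574.0, -46.0])]
```

```bash
python3 -c "
from ck import *
b,r,s=ball();st=(np.array(s['eef_pos']),r)
w=[]
for k in range(1,8):
    f=k/7;p,rr=pick([493.4-5*f,-218.2-1*f,111.3-67.3*f],20-20*f);w.append((p,rr,1))
plan(*w,claw=1,start=st)
"
```

```text
-- 1 rows; per row 8 mm 2.9 deg
[-0.0, -2.9, 0.1, 0.0013, -0.0, 0.0084, 1]
-- 1 rows; per row 9 mm 2.9 deg
[-0.0, -2.9, -0.0, 0.0016, 0.0001, 0.0085, 1]
-- 1 rows; per row 9 mm 2.9 deg
[0.0, -2.9, -0.0, 0.0021, 0.0001, 0.0087, 1]
-- 1 rows; per row 9 mm 2.9 deg
[0.0, -2.9, 0.0, 0.0025, 0.0001, 0.0088, 1]
-- 1 rows; per row 9 mm 2.9 deg
[0.0, -2.9, -0.0, 0.003, 0.0001, 0.0089, 1]
-- 1 rows; per row 10 mm 2.9 deg
[-0.0, -2.9, -0.0, 0.0035, 0.0001, 0.009, 1]
-- 1 rows; per row 10 mm 2.9 deg
[-0.0, -2.9, -0.0, 0.0039, 0.0001, 0.009, 1]
```

>>> {"op": "carry_out", "data": {"deltas": [0, -2.9, 0, 0.0013, 0, 0.0084, 1, 0, -2.9, 0, 0.0016, 0.0001, 0.0085, 1, 0, -2.9, 0, 0.002, 0.0001, 0.0087, 1, 0, -2.9, 0, 0.0025, 0.0001, 0.0088, 1, 0, -2.9, 0, 0.003, 0.0001, 0.0089, 1, 0, -2.9, 0, 0.0035, 0.0001, 0.009, 1, 0, -2.9, 0, 0.004, 0.0001, 0.009, 1, 0, 0, 0, 0, 0, 0, 1, 0, 0, 0, 0, 0, 0, 1, 0, 0, 0, 0, 0, 0, 1]}}

```text
clock: 29.72
eef_pos: [480.3, -221.1, 139.4]
tool_rot: [3.141, 0.005, 0.109]
force: [-0.8, -0.1, -2.0]
width: 18.4
gripper_force: 60.3
```

```bash
python3 -c "
from ck import *
b,r,s=ball()
im,c=snap('wrist','w22');print(s['clock'],'ball',b.round(1),s['tool_rot'].round(3),s['force'].round(1));g=im.max(2)
for i in range(228,256): print(i,' '.join('%3d'%v for v in g[i,294:342:2]))
"
```

```text
29.725 ball [ 489.7 -220.1   45.4] [3.141 0.005 0.109] [-0.8 -0.1 -2. ]
228 242 241 241 109 101  97 177 241 240 239 240 240 238 235 237 240 240 239 224 217 175 240 242 242
229 242 241 240 100  95  98 100 241 240 239 240 230 225 234 237 239 240 225 147  97 100 240 242 241
230 242 241 226  94  92  97  94 241 239 239 234 193 182 221 238 238 240 153 100  96  95 240 242 241
231 242 241 152  92  89  91 117 241 239 238 205 189 192 171 237 237 239 112 105  98  90 240 242 241
232 241 241 101  94  85 168 198 241 239 238 175 207 209 173 236 237 238 134 102  96  93 220 241 241
233 241 240 106  98  91 223 227 241 239 238 184 216 219 177 227 238 238 203 108  93  90 113 241 241
234 240 240 135 100 100 138 159 224 239 239 182 212 214 174 219 238 238 239 180  97  89  91 241 240
235 240 239 207  98 108 105 108 133 238 238 171 208 201 164 238 239 238 230 219 105  94  95 241 240
236 240 239 240 125 107 109 101  94 217 238 169 188 186 151 239 239 223 177 120  99  95  91 241 239
237 239 239 240 200 114 107  98  97 112 229 190 167 168 154 239 239 144  93 101 101  95 115 241 239
238 239 239 239 238 184 121 
[... 1071 characters left out ...]

249 240 239 238 235 237 204 174 235 236 235 228 142 145 169 235 235 236 235 235 223 225 174 235 240
250 240 238 238 235 235 236 174 222 223 235 202 141 144 129 234 235 236 235 235 177 173 173 234 239
251 238 238 239 236 235 237 174 173 174 222 170 140 144 128 234 235 236 234 222 178 173 172 234 238
252 238 238 240 237 237 239 205 174 175 175 144 141 144 128 236 236 236 234 173 176 173 172 234 236
253 238 238 240 238 238 239 238 205 177 176 138 141 144 128 224 224 236 235 173 174 172 201 235 236
254 238 239 240 238 237 239 238 237 179 174 136 141 144 128 175 175 235 235 174 174 173 234 235 236
255 239 239 239 237 237 238 237 237 179 174 136 140 143 128 174 174 233 234 173 204 204 234 234 235
```

>>> {"op": "carry_out", "data": {"deltas": [0, 0, 0, 0, 0, 0.002, 1, 0, 0, 0, 0, 0, 0.002, 1, 0, 0, 0, 0, 0, 0.0015, 1, 0, 0, 0, 0, 0, 0.0015, 1, 0, 0, 0, 0, 0, 0.001, 1, 0, 0, 0, 0, 0, 0, 1, 0, 0, 0, 0, 0, 0, 1]}}

```text
clock: 30.65
eef_pos: [481.0, -220.9, 131.0]
tool_rot: [3.142, 0.005, 0.11]
force: [-0.6, -0.3, -0.8]
width: 18.5
gripper_force: 60.3
```

```bash
python3 -c "
from ck import *
b,r,s=ball();print(s['clock'],'ball',b.round(1),s['force'].round(1));st=(np.array(s['eef_pos']),r)
w=[]
# topple: shank pushes eye +x, hook pitches down & follows arc about leg tips
for k in range(1,9):
    up=-3.5*k;th=np.radians(max(0,4*(k-1)));p,rr=pick(b+(2.5*min(k,1)+34.5*np.sin(th))*d(0)+[0,0,-34.5*(1-np.cos(th))],up);w.append((p,rr,1))
plan(*w,claw=1,start=st)
"
```

```text
30.65 ball [ 490.3 -219.8   37. ] [-0.6 -0.3 -0.8]
-- 1 rows; per row 8 mm 3.2 deg
[0.0, -3.2, -0.0, 0.0077, 0.0, -0.0009, 1]
-- 1 rows; per row 8 mm 3.5 deg
[0.0, -3.5, -0.0, 0.0081, -0.0, -0.001, 1]
-- 1 rows; per row 8 mm 3.5 deg
[0.0, -3.5, -0.0, 0.0081, 0.0, -0.001, 1]
-- 1 rows; per row 8 mm 3.5 deg
[0.0, -3.5, -0.0, 0.0081, 0.0, -0.0009, 1]
-- 1 rows; per row 8 mm 3.5 deg
[0.0, -3.5, -0.0, 0.0081, -0.0, -0.0009, 1]
-- 1 rows; per row 8 mm 3.5 deg
[0.0, -3.5, 0.0, 0.0081, -0.0, -0.0009, 1]
-- 1 rows; per row 8 mm 3.5 deg
[-0.0, -3.5, -0.0, 0.0081, 0.0, -0.0009, 1]
-- 1 rows; per row 8 mm 3.5 deg
[0.0, -3.5, -0.0, 0.0081, -0.0, -0.0009, 1]
```

>>> {"op": "carry_out", "data": {"deltas": [0, -3.2, 0, 0.0077, 0, -0.0009, 1, 0, -3.5, 0, 0.0081, 0, -0.001, 1, 0, -3.5, 0, 0.0081, 0, -0.001, 1, 0, -3.5, 0, 0.0081, 0, -0.0009, 1, 0, -3.5, 0, 0.0081, 0, -0.0009, 1, 0, -3.5, 0, 0.0081, 0, -0.0009, 1, 0, -3.5, 0, 0.0081, 0, -0.0009, 1, 0, -3.5, 0, 0.0081, 0, -0.0009, 1, 0, 0, 0, 0, 0, 0, 1, 0, 0, 0, 0, 0, 0, 1]}}

```text
clock: 31.9
eef_pos: [543.8, -214.2, 124.6]
tool_rot: [3.141, 0.489, 0.109]
force: [-0.4, -0.8, -0.0]
width: 18.6
gripper_force: 60.3
```

```bash
python3 -c "
from ck import *
b,r,s=ball()
im,c=snap('wrist','w23');print(s['clock'],'ball',b.round(1),s['tool_rot'].round(3),s['force'].round(1));g=im.max(2)
for i in range(195,262,2): print(i,' '.join('%3d'%v for v in g[i,286:350:2]))
"
```

```text
31.9 ball [ 508.6 -218.    36.9] [3.141 0.489 0.109] [-0.4 -0.8 -0. ]
195 244 243 243 244 246 245 245 245 244 242 193 121 114 219 244 243 242 241 242 204 117 110 235 232 230 242 243 243 240 239 243 241
197 243 241 242 243 244 244 245 245 244 155 117 122 109 241 243 242 242 241 242 241 120 114 102 220 230 230 235 242 240 241 243 243
199 243 241 242 243 243 244 245 244 156 122 123 129 239 240 243 242 243 242 241 240 221 115 115 108 210 231 243 242 240 242 243 243
201 243 242 243 243 243 243 245 197 122 118 158 239 241 243 243 242 242 240 239 240 239 241 121 117 107 234 240 230 241 243 242 241
203 241 241 241 242 241 241 243 120 121 136 233 240 242 242 242 241 241 239 239 239 239 241 240 112 112 141 232 229 241 243 242 240
205 240 240 241 243 242 242 196 124 109 225 239 239 241 242 242 241 239 239 238 239 240 242 242 183 116 105 231 228 241 243 243 242
207 240 240 240 240 240 242 166 117  98 224 239 239 238 241 242 241 239 238 240 240 241 242 242 238 114 105 229 231 240 242 242 243
209 239 239 239 239 239 242 134 116  95 226 241 241 239 241 242 241 239 239 241 241 242 242 240 237 116 10
[... 2757 characters left out ...]
 169 169 167 163 167 164 164 164 165 164
253 165 168 169 168 171 171 170 221 219 171 169 172 167 168 121 106 108 105 165 170 169 169 173 169 166 165 167 166 165 162 165 162
255 166 168 170 168 168 168 169 165 167 168 167 168 169 165 120 105 107 105 165 167 167 166 171 171 167 166 168 168 165 164 164 162
257 167 167 166 166 166 167 166 167 166 165 165 165 166 167 121 105 107 104 164 165 167 167 168 167 165 168 167 167 165 165 163 159
259 165 166 167 167 166 163 165 167 165 166 167 166 166 168 120 104 107 103 164 167 168 167 166 166 165 167 166 168 165 167 163 161
261 167 166 166 167 165 165 168 167 163 169 171 165 164 166 107 104 106 103 167 171 168 166 165 165 165 165 164 163 161 163 162 160
```

The clip lies flat in the tray: ring at rows 195–223, legs towards the robot, and the ball at row 234 clear of it. I'll lift away and head back to the rack.

```bash
python3 -c "
from ck import *
im,c=load('w23');print('ring ctr',onz(c,(317,207),3.5).round(1))
b,r,s=ball();st=(np.array(s['eef_pos']),r)
f=R.from_euler('xyz',[np.pi,0,.12]);g=R.from_euler('xyz',[np.pi,0,.15])
plan((st[0]+[-5,0,40],R.from_euler('xyz',[np.pi,.4,.11]),1),([535,-190,275],f,3),([548.2,279.7,285],g,9),claw=1,start=st)
"
```

```text
ring ctr [ 501.4 -219.5    3.5]
-- 1 rows; per row 40 mm 5.1 deg
[-0.0, 5.1, -0.1, -0.0202, -0.0005, -0.0349, 1]
-- 3 rows; per row 38 mm 7.6 deg
[-0.0, 7.6, -0.2, -0.01, -0.0082, -0.0353, 1]
[-0.0, 7.6, -0.2, -0.0052, -0.0082, -0.0363, 1]
[-0.0, 7.6, -0.2, -0.0002, -0.0082, -0.0367, 1]
-- 9 rows; per row 52 mm 0.2 deg
[0.0, -0.0, -0.2, 0.0079, -0.0516, -0.0011, 1]
[0.0, -0.0, -0.2, 0.008, -0.0516, -0.0011, 1]
[0.0, -0.0, -0.2, 0.0082, -0.0516, -0.0011, 1]
[0.0, -0.0, -0.2, 0.0084, -0.0515, -0.0011, 1]
[0.0, -0.0, -0.2, 0.0086, -0.0515, -0.0011, 1]
[0.0, -0.0, -0.2, 0.0087, -0.0515, -0.0011, 1]
[0.0, -0.0, -0.2, 0.0089, -0.0514, -0.0011, 1]
[0.0, -0.0, -0.2, 0.0091, -0.0514, -0.0011, 1]
[0.0, -0.0, -0.2, 0.0092, -0.0514, -0.0011, 1]
```

>>> {"op": "carry_out", "data": {"deltas": [0, 5, 0, -0.02, 0, -0.035, 1, 0, 7.7, -0.2, -0.01, -0.008, -0.035, 1, 0, 7.7, -0.2, -0.005, -0.008, -0.036, 1, 0, 7.6, -0.2, 0, -0.008, -0.037, 1, 0, 0, 0, 0, -0.03, 0, 1, 0, 0, -0.2, 0.008, -0.05, -0.001, 1, 0, 0, -0.2, 0.008, -0.05, -0.001, 1, 0, 0, -0.2, 0.0085, -0.05, -0.001, 1, 0, 0, -0.2, 0.0085, -0.05, -0.001, 1, 0, 0, -0.2, 0.009, -0.05, -0.001, 1, 0, 0, -0.2, 0.009, -0.05, -0.001, 1, 0, 0, -0.2, 0.009, -0.05, -0.001, 1]}}

```text
clock: 33.45
eef_pos: [564.2, 196.4, 282.3]
tool_rot: [-3.14, -0.001, 0.143]
force: [1.7, -1.0, -0.2]
width: 18.2
gripper_force: 60.3
```

```bash
python3 -c "
from ck import *
b,r,s=ball();st=(np.array(s['eef_pos']),r);print(s['clock'],s['eef_pos'].round(1),s['tool_rot'].round(3))
plan(([548.2,279.7,290],R.from_euler('xyz',[np.pi,0,.15]),3),claw=1,start=st)
"
```

```text
33.45 [564.2 196.4 282.3] [-3.14e+00 -1.00e-03  1.43e-01]
-- 3 rows; per row 28 mm 0.1 deg
[-0.0, -0.0, -0.1, -0.0013, -0.0283, -0.0025, 1]
[-0.0, -0.0, -0.1, -0.0012, -0.0283, -0.0025, 1]
[-0.0, -0.0, -0.1, -0.0011, -0.0283, -0.0026, 1]
```

>>> {"op": "carry_out", "data": {"deltas": [0, 0, 0, -0.001, -0.03, 0, 1, 0, 0, 0, -0.001, -0.025, 0, 1, 0, 0, 0, 0, 0, 0, 1, 0, 0, 0, 0, 0, 0, 1, 0, 0, 0, 0, 0, 0, 1]}}

```text
clock: 34.08
eef_pos: [555.4, 248.0, 281.8]
tool_rot: [-3.14, -0.0, 0.142]
force: [-0.2, -0.4, -0.6]
width: 18.5
gripper_force: 60.3
```

```bash
python3 -c "
from ck import *
b,r,s=ball();st=(np.array(s['eef_pos']),r);print(s['clock'],s['eef_pos'].round(2),s['tool_rot'].round(4),s['force'].round(1))
plan(([548.2,279.9,240],R.from_euler('xyz',[np.pi,0,.15]),1),claw=1,start=st)
im,c=snap('wrist','w24');g=im.max(2);print(proj(c,b).round(1))
for i in range(229,239): print(i,' '.join('%3d'%v for v in g[i,308:328]))
"
```

```text
34.075 [555.4  247.98 281.83] [-3.1405e+00 -5.0000e-04  1.4160e-01] [-0.2 -0.4 -0.6]
-- 1 rows; per row 53 mm 0.5 deg
[-0.1, -0.0, -0.5, -0.0023, -0.0326, 0.0418, 1]
[315.9 234.3]
229 204 204 204 204 204 204 204 204 202 209 207 200 204 205 204 204 205 204 204 204
230 204 204 204 204 204 204 200 212 218 228 225 214 212 204 204 204 204 205 204 205
231 204 204 204 204 204 204 200 232 243 247 245 240 227 202 204 204 204 205 205 204
232 204 204 204 204 204 197 223 246 250 254 252 246 234 201 205 205 205 204 205 205
233 204 204 204 204 204 179 234 249 252 255 253 248 237 206 196 204 205 205 205 205
234 204 204 205 205 205 180 234 249 252 253 252 248 235 200 171 203 204 205 204 204
235 203 203 204 204 204 194 223 245 250 250 249 243 225 180 177 203 204 204 204 204
236 203 204 204 204 204 204 196 228 241 242 241 229 199 176 203 204 204 204 204 204
237 204 204 204 204 203 204 190 194 227 229 226 203 166 203 204 204 204 203 204 204
238 203 204 203 204 204 204 204 177 237 240 235 210 171 203 204 204 204 204 204 204
```

>>> {"op": "carry_out", "data": {"deltas": [0, 0, -0.5, -0.0023, -0.0326, 0, 1, 0, 0, 0, 0, 0, 0.04, 1, 0, 0, 0, 0, 0, 0.02, 1, 0, 0, 0, 0, 0, 0, 1, 0, 0, 0, 0, 0, 0, 1, 0, 0, 0, 0, 0, 0, 1]}}

```text
clock: 34.88
eef_pos: [548.8, 282.2, 222.9]
tool_rot: [-3.139, -0.002, 0.152]
force: [-0.4, -0.1, 0.0]
width: 18.2
gripper_force: 60.3
```

```bash
python3 -c "
from ck import *
b,r,s=ball();st=(np.array(s['eef_pos']),r);print(s['clock'],s['eef_pos'].round(2),s['tool_rot'].round(4),s['force'].round(1))
plan(([548.2,279.9,s['eef_pos'][2]],R.from_euler('xyz',[np.pi,0,.15]),1),claw=1,start=st)
"
```

```text
34.875 [548.78 282.22 222.94] [-3.1388e+00 -2.3000e-03  1.5250e-01] [-0.4 -0.1  0. ]
-- 1 rows; per row 2 mm 0.3 deg
[-0.2, -0.1, 0.1, -0.0009, 0.0022, 0.0, 1]
```

>>> {"op": "carry_out", "data": {"deltas": [-0.1, 0, 0, -0.0009, 0.0022, 0.01, 1, 0, 0, 0, 0, 0, 0.03, 1, 0, 0, 0, 0, 0, 0.03, 1, 0, 0, 0, 0, 0, 0, 1, 0, 0, 0, 0, 0, 0, 1, 0, 0, 0, 0, 0, 0, 1]}}

```text
clock: 35.62
eef_pos: [548.3, 280.3, 153.0]
tool_rot: [-3.14, -0.003, 0.153]
force: [-0.7, -0.5, -0.5]
width: 18.1
gripper_force: 58.5
```

```bash
python3 -c "
from ck import *
b,r,s=ball();st=(np.array(s['eef_pos']),r);print(s['clock'],s['eef_pos'].round(2),s['tool_rot'].round(4),s['force'].round(1))
plan(([548.2,279.9,112.5],R.from_euler('xyz',[np.pi,0,.15]),5),claw=1,start=st)
"
```

```text
35.625 [548.27 280.34 153.03] [-3.1404e+00 -2.6000e-03  1.5300e-01] [-0.7 -0.5 -0.5]
-- 5 rows; per row 8 mm 0.0 deg
[-0.0, -0.0, 0.0, -0.0, 0.0001, 0.0081, 1]
[-0.0, -0.0, 0.0, -0.0, 0.0001, 0.0081, 1]
[-0.0, -0.0, 0.0, -0.0, 0.0001, 0.0081, 1]
[-0.0, -0.0, 0.0, -0.0, 0.0001, 0.0081, 1]
[-0.0, -0.0, 0.0, -0.0, 0.0001, 0.0081, 1]
```

>>> {"op": "carry_out", "data": {"deltas": [0, 0, 0, 0, 0.0004, 0.008, 1, 0, 0, 0, 0, 0, 0.008, 1, 0, 0, 0, 0, 0, 0.008, 1, 0, 0, 0, 0, 0, 0, 1]}}

```text
clock: 36.12
eef_pos: [546.8, 279.0, 126.6]
tool_rot: [3.141, 0.002, 0.153]
force: [0.5, -0.6, -0.8]
width: 18.5
gripper_force: 58.7
```

>>> {"op": "carry_out", "data": {"deltas": [0, 0, 0, 0, 0, 0.006, 1, 0, 0, 0, 0, 0, 0.005, 1, 0, 0, 0, 0, 0, 0.004, 1, 0, 0, 0, 0, 0, 0, 1]}}

```text
clock: 36.62
eef_pos: [547.3, 279.1, 112.2]
tool_rot: [3.141, 0.001, 0.153]
force: [0.4, -1.0, -1.3]
width: 17.9
gripper_force: 58.5
```

>>> {"op": "carry_out", "data": {"deltas": [0, 0, 0, 0, 0, 0.001, 1, 0, 0, 0, 0, 0, 0, 1, 0, 0, 0, 0, 0, 0, 1]}}

```text
clock: 37.0
eef_pos: [547.5, 279.2, 111.6]
tool_rot: [3.142, 0.0, 0.153]
force: [0.6, -2.5, -1.2]
width: 18.2
gripper_force: 58.6
```

>>> {"op": "carry_out", "data": {"deltas": [0, 0, 0, 0, 0, 0.0006, 1, 0, 0, 0, 0, 0, 0, 1, 0, 0, 0, 0, 0, 0, 0.4, 0, 0, 0, 0, 0, 0, 0, 0, 0, 0, 0, 0, 0, -0.5, 0, 0, 0, 0, 0, 0, -1, 0, 0, 0, 0, 0, 0, -1, 0, 0, 0, 0, 0, 0, -1]}}

```text
clock: 38.0
eef_pos: [547.5, 279.5, 111.0]
tool_rot: [-3.141, -0.0, 0.153]
force: [-0.2, 1.0, 0.0]
width: 85.3
gripper_force: 0.0
```

>>> {"op": "carry_out", "data": {"deltas": [0, 0, 0, 0, 0, -0.01, -1, 0, 0, 0, 0, 0, -0.03, -1, 0, 0, 0, 0, 0, -0.05, -1, 0, 0, 0, 0, 0, -0.05, -1, 0, 0, 0, 0, 0, -0.04, -1, 0, 0, 0, 0, 0, 0, -1, 0, 0, 0, 0, 0, 0, -1, 0, 0, 0, 0, 0, 0, -1]}}

```text
clock: 39.0
eef_pos: [546.7, 279.0, 289.8]
tool_rot: [3.141, 0.002, 0.153]
force: [-0.5, -0.0, -0.2]
width: 85.5
gripper_force: 0.0
```

```bash
python3 -c "
from h import *
s=ctrl.read_state();print(s['clock'],s['eef_pos'].round(1),s['width'],s['force'].round(1))
im,c=snap('wrist','w25');p=proj(c,(549,278.7,152)).astype(int);print(p);g=im.max(2);x,y=p-[40,40]
k=g[y:y+80,x:x+80];n,l,st,ce=cv2.connectedComponentsWithStats((k>190).astype(np.uint8))
for i in range(1,n):
    if st[i,4]>30: print(st[i],(ce[i]+[x,y]).round(1))
for (q,z) in((ce[i]+[x,y],152) for i in range(1,n) if 100<st[i,4]<300): print(onz(c,q,z).round(1))
a,ca=snap('scene','s25');b,cb=snap('top','t25')
# tray: clip check in scene
for nm,im2,cc in(('s',a,ca),('t',b,cb)):
    q=proj(cc,(505,-219,3)).astype(int);print(nm,q)
    for i in range(q[1]-12,q[1]+13,1 if nm=='t' else 2): print(' '.join('%3d'%v for v in im2.max(2)[i,q[0]-24:q[0]+24:2]))
"
```

```text
39.0 [546.7 279.  289.8] 85.5122387148274 [-0.5 -0.  -0.2]
[316 226]
[   0    0   80   57 3141] [314.2 210. ]
[ 33  34  16  16 185] [316.4 227.3]
[548.1 278.8 152. ]
s [242 379]
233 233 234 233 233 233 233 234 234 233 233 233 233 235 236 237 237 237 237 235 231 225 224 223
233 232 231 232 232 233 233 233 233 231 234 235 233 234 234 235 236 236 236 235 236 233 231 226
232 232 231 231 231 233 232 233 228 191 200 216 213 220 231 235 237 237 236 237 237 238 238 236
232 229 228 231 232 233 232 233 232 210 160 169 169 152 183 229 237 238 237 236 235 235 236 238
231 232 229 229 231 232 231 232 233 233 225 225 226 216 169 198 232 237 237 236 235 235 236 235
231 232 231 231 231 230 230 231 233 233 233 234 235 234 221 170 187 219 225 234 236 235 235 235
231 231 231 231 232 232 231 231 230 230 233 233 234 235 234 218 145 154 159 209 234 236 235 235
232 232 232 233 232 232 229 216 193 209 232 234 233 230 228 219 157 208 191 170 231 234 235 236
233 235 235 235 235 234 230 196 175 162 200 217 212 185 171 166 145 188 176 180 231 235 234 235
232 235 236 235 236 236 235 230 230 217 181 163 167 185 21
[... 2037 characters left out ...]
 248 245 245 242 233 174 114
 53  53  61 141 237 246 249 250 250 249 232 226 249 248 232 208 246 248 245 244 242 235 174 113
 52  54  62 143 237 245 249 250 250 250 236 228 249 249 240 223 247 248 246 245 241 235 172 112
 52  54  61 144 237 245 248 250 250 250 239 233 249 249 246 239 248 248 246 245 241 235 169 111
 53  54  60 142 236 245 248 250 250 250 244 242 249 248 247 247 248 248 246 244 240 234 168 110
 51  52  61 143 235 244 247 250 250 249 248 247 248 247 247 248 249 248 245 244 240 233 167 111
 52  54  60 142 234 244 247 250 249 249 249 248 248 247 247 248 248 248 245 243 240 233 167 112
 52  55  61 141 233 243 247 250 249 249 249 248 248 247 247 247 248 248 245 243 241 233 168 111
```

The clip lies flat in the tray in both fixed views. The pick's cap is back at (548,279), within about 1 mm of where it began, and the gripper is open and clear. Handing in.

```bash
python3 -c "
from h import ctrl
print(ctrl.finish_job())"
```

```text
the job is handed in; nothing more can be done
None
```

The clip is lying flat in the tray and the pick is back upright in its rack hole, handed in at about 39 s. The clip slipped off the hook as it left the groove and leaned on the tyre, still astride the axle, so I hooked its eye again and lifted it clear.

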